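# Lock the stop and press the lids on the fudge tins

### The arm

A 6-joint arm with a two-finger parallel gripper is mounted at the origin on the work surface. World frame = base frame: x ahead of the robot, y to its left, z up, the work surface at z = 0. Lengths are in m, angles in rad, forces in N, time in s.
With the tool pointing down it reaches from about 0.225 to 0.875 m from the base axis. Payload 3.4 kg.
Tool frame: the origin (TCP) lies at the very end of the fingers, on their centre line; the grasp point (between the pads) lies r.hold_point_z behind it (r.hold_point_z is the distance from the TCP to the grasp point, in m); z points along the fingers, y is the line along which they close (so a half turn about z gives the same grasp; the last joint's range is limited). The gripper opens to 85 mm and grips with 20 to 120 N. Pads are 22 mm wide; open, the fingers measure 114 mm over their backs; the gripper's body (76 mm by 85 mm) begins 54 mm behind the grasp point. The pads swing forward as they close: fully open they stand 13 mm farther back than shut.
Start: joints at [-1.461, 0.276, 1.505, -0, 1.361, -0.121], TCP at [0.132, -0.56, 0.231] pointing down, gripper open.
Joint ranges: [-2.89, 2.89], [-0.75, 2.08], [0.22, 2.7], [-1.18, 4.32], [0.11, 2.71], [-2.7, 2.7]. Speed limits (rad/s): [2.57, 2.57, 3.14, 3.14, 3.14, 3.14].

### API

Orientations are given as a unit quaternion [w, x, y, z].
In Python, from station import readout, vision, job_done, r gives the robot as it stands.
- The arm moves only by the tool play_rows, never from a script. Its argument "series" is a list of rows, each an object of numbers: "dx", "dy", "dz": the shift along the tool's x, y, z in m; "ax", "ay", "az": the turn, a rotation vector about the tool's x, y, z in degrees; "hand": the opening, from 0 (shut) to 1 (fully open). A call has 1 to 20 rows; each row shifts and turns the commanded pose from where the row before left it, along the tool's axes as they then stand; what a row does not reach is not made up. A row lasts 1/10 s, in which the tool goes at most 50 mm and 8.59 degrees, less where a joint would pass 70% of its speed; a pose out of reach is approached as far as the arm can. A call with a gripper value outside its range is refused whole. The fingers move at their own pace and stop on an object; the grip force is fixed at half the most. Time passes only in rows, so rows that do not move let the fingers close. It gives the time, the measured TCP pose, the force, the opening and the grip force at its end, in the units of the state.
- readout.get_obs(): the state, without advancing time (a new reading comes with each control period).
- vision.snapshot(name): name is "side" or "top"; returns (picture, depth): 384x512x3 uint8, red, green, blue; 384x512 float32, m along the optical axis (not along the pixel's ray), 0 where there is no reading.
- vision.calibration(name): a dict with "mtx" (3x3 intrinsics, pixels), "camera_from_world" (4x4, takes a point from world to camera coordinates). Camera axes: x right, y down, z forward; pixel columns grow to the right and rows downward; lengths in m; the calibration is good to about 2 mm. A picture is of the moment at which its call begins. calibration takes no time and is no camera call.
- job_done(): hands the job in; it is judged then, once.
The state is a dict: "time": time; "joint_pos": joint angles; "dq": joint speeds; "joint_efforts": joint torques, N m; "position": TCP position; "eef_rot": TCP orientation; "force": force on the tool from outside, world axes, zero at the start; "moment": the same for the moment, N m; "finger_gap": opening from 0.0 (shut) to 1.0 (fully open); "finger_force": force on a finger pad.
Only numpy, scipy, OpenCV 4.12 (cv2) and the standard library are available. Lean on these libraries where they do the work, as an engineer would, in place of code of your own. Each camera call takes 0.05 s, during which the arm holds its last target. There are 200 camera calls.

### The job

Set up the lid press and close the fudge tins in it. Turn the stop's steel barrel clockwise until its orange line meets the one on the housing, then, with the barrel staying there, tighten the knurled lock ring clockwise until it is home; also slide every tin, upright and never lifted off the worktop, into the lane between the guide rails, in single file up to the end stop. Then lower the red platen squarely and gently over the steel column with its tongue over the stop, press it down until it sits on the stop and all lids are home, lift it off again and stand it on the worktop well clear of the press, leaving the other kitchen things where they are.

Things in the scene. Friction and masses are not known exactly. Their poses are not given: they have to be found in the camera images.
- press: bench lid press, white and steel, fixed. Origin: on the worktop in the middle of the lane; x goes across the lane to the tall column, y along the lane from mouth to end stop, z up. Rails: inner faces at x = -27 and 27 mm, 8 mm thick, 22 mm high, y = -98 to 98 mm, no floor. White end stop 40 mm high, face at y = 98 mm: the first tin's centre comes to y = 74 mm, the others 48 mm apart; 4 fit
- lane_mouth (a point): middle of the lane's open end, on the worktop, at y = -140 mm of the press; the flared guides are about 93 mm apart there and narrow to 54 mm at y = -98 mm
- stop_top (a point): centre of the top of the height stop's barrel, at x = -85, y = -80 mm of the press, 72 mm above the worktop. From below, on one axis: white foot (10 mm), aluminium housing (46 mm across, top at 36 mm), dark knurled lock ring (36 to 52 mm), steel barrel (52 to 72 mm). The platen's tongue comes to rest on it
- column_top (a point): centre of the tip of the steel column, a slick vertical rod 16 mm across at x = 120, y = 0 mm of the press, 172 mm above the worktop; the last 16 mm taper to 6 mm across. It rises from a white socket 34 mm across, top at 56 mm, on a white base 12 mm high (x = 35 to 157, y = -65 to 65 mm)
- lock_ring (a joint): knurled lock ring, 56 mm across, 16 mm tall, round the barrel: its angle relative to the barrel in rad, growing clockwise from above (tightening). 3.0 = home against the housing; the orange mark on the ring then meets the orange line on the housing, on the side away from the column. It starts 1.8 to 2.6 rad short of home and turns easily (0.06 N m)
- stop_barrel (a joint): the stop's smooth steel barrel, 30 mm across, 20 mm proud of the ring: its angle in rad, growing clockwise from above. It starts at -1.1 to -0.5; 0 = set, its orange line meets that of the housing. The ring turns along with it. Only its stiff thread holds it (0.22 N m): fingers rubbing on it, or twisting the ring on hard once it is home, drag it round, so grip the ring alone and stop when it is home
- platen: loose platen, 0.65 to 0.85 kg: steel bar 44 (x) by 196 (y) by 26 mm under a red plate (top at 36 mm), square bush on an arm at +x, tongue at -x, black handle on top. Origin: centre of the bar's underside, on which it stands at the start. In place, its axes lie along those of the press, its origin 46 mm above the press's. Each lid needs 3 N: press the handle with some 10 N besides its weight
- platen_handle (a point): middle of the black handle bar, 76 mm long along the platen's x, 16 mm wide and high, at x = 6, y = 0, z = 72 mm of the platen; 28 mm free under the bar; near the centre of mass
- platen_bush (a point): centre of the lower mouth of the bush's hole, at x = 120, y = 0, z = 10 mm of the platen; dark block 40 by 40 by 50 mm, hole 18.5 mm across right through (1.2 mm free all round the column)
- platen_tongue (a point): point of the tongue's underside that lands on the middle of the barrel, at x = -85, y = -80, z = 26 mm of the platen; the tongue is 34 mm wide and ends at x = -105 mm
- tin1: small round fudge tin, loose, upright: aluminium and cream body 47 mm across, brass snap lid 48 mm across, 50 mm tall with the lid up, 46 mm with it home; 80 to 170 g. Origin: centre of its underside, z up. 2 to 4 tins are there; an absent one reads None
- tin2: small round fudge tin, loose, upright: aluminium and cream body 47 mm across, brass snap lid 48 mm across, 50 mm tall with the lid up, 46 mm with it home; 80 to 170 g. Origin: centre of its underside, z up. 2 to 4 tins are there; an absent one reads None
- tin3: small round fudge tin, loose, upright: aluminium and cream body 47 mm across, brass snap lid 48 mm across, 50 mm tall with the lid up, 46 mm with it home; 80 to 170 g. Origin: centre of its underside, z up. 2 to 4 tins are there; an absent one reads None
- tin4: small round fudge tin, loose, upright: aluminium and cream body 47 mm across, brass snap lid 48 mm across, 50 mm tall with the lid up, 46 mm with it home; 80 to 170 g. Origin: centre of its underside, z up. 2 to 4 tins are there; an absent one reads None
- lid1 (a joint): the brass snap lid of tin 1: how far it has been pushed down, in m; 0 = still up, 0.004 = home
- lid2 (a joint): the brass snap lid of tin 2: how far it has been pushed down, in m; 0 = still up, 0.004 = home
- lid3 (a joint): the brass snap lid of tin 3: how far it has been pushed down, in m; 0 = still up, 0.004 = home
- lid4 (a joint): the brass snap lid of tin 4: how far it has been pushed down, in m; 0 = still up, 0.004 = home
- honey_jar: bystander: amber honey jar, 56 mm across, 75 mm tall, loose
- tape_roll: bystander: roll of tape lying flat, 76 mm across, 22 mm high, loose
- spatula: bystander: spatula 170 mm long, lying flat, loose
- fudge_a: bystander: loose piece of fudge, 26 mm
- fudge_b: bystander: loose piece of fudge, 26 mm
- mug: bystander: white mug, 76 mm across, 85 mm tall, loose
Mind the look-alikes: they are no part of the job. Leave any blue or pink look-alike of the tin4 alone.

How it is judged:
By the outcome, as a careful person would: the job done as asked, in the order asked, and still so for the second after the job is handed in, with the robot touching nothing.
Of tin1, tin2, tin3, tin4 only 2 to 4 are there at a start; the rules pass over those that are not, and their reading is None.
At some moment in a run one of tin1, tin2, tin3, tin4 may be knocked a few centimetres aside while the robot is not near it.
It also fails if it takes over 208 s, if anything falls off the work surface, if the arm or the gripper's body presses on something with over 40 N, if the wrist force passes 120 N, or if a joint passes its speed limit or range.

## Working session

There is one attempt and no reset: what is moved stays moved. The work goes in short steps, Python scripts to look and compute and a tool call to move; the robot and the scene stay as the last step left them, time stands still between calls to the robot, and variables do not carry over. Pictures are saved under pics/ and viewed, at most 14 in all, crops included, and the job is handed in when it is done.

Besides the shell and the picture viewer there is one more tool, called in YAML: its name, and indented under it one key for each argument. play_rows: Moves the arm, as the interface text tells. Its arguments: {"type":"object","properties":{"series":{"type":"array","items":{"type":"object","properties":{"dx":{"type":"number"},"dy":{"type":"number"},"dz":{"type":"number"},"ax":{"type":"number"},"ay":{"type":"number"},"az":{"type":"number"},"hand":{"type":"number"}}}}},"required":["series"]}

```bash
ls; mkdir -p pics; cat > h.py <<'E'
import numpy as np, cv2
from station import readout, vision, job_done, r
def snap(n):
    p,d=vision.snapshot(n); c=vision.calibration(n)
    K=np.array(c["mtx"]); T=np.array(c["camera_from_world"])
    v,u=np.mgrid[0:d.shape[0],0:d.shape[1]]
    P=np.stack([(u-K[0,2])/K[0,0]*d,(v-K[1,2])/K[1,1]*d,d],-1)
    W=(P-T[:3,3])@T[:3,:3]
    W[d==0]=np.nan
    return p,d,W
def save(n,p): cv2.imwrite("pics/"+n,cv2.cvtColor(p,cv2.COLOR_RGB2BGR))
def proj(n,X):
    c=vision.calibration(n);K=np.array(c["mtx"]); T=np.array(c["camera_from_world"])
    q=K@(T[:3,:3]@np.array(X)+T[:3,3]); return q[:2]/q[2]
E
python3 - <<'E'
from h import *
for n in("top","side"):
    p,d,W=snap(n); save(n+"0.png",p); np.savez("/tmp/"+n+"0",p=p,d=d,W=W)
    c=vision.calibration(n);print(n,np.round(c["mtx"],1).tolist(),np.round(c["camera_from_world"],3).tolist())
print(r.hold_point_z,readout.get_obs())
E
```

```text
pics
top [[352.6, 0.0, 251.8], [0.0, 352.6, 189.9], [0.0, 0.0, 1.0]] [[0.017, -1.0, 0.011, 0.037], [-0.997, -0.017, -0.081, 0.516], [0.081, -0.01, -0.997, 1.027], [0.0, 0.0, 0.0, 1.0]]
side [[470.1, 0.0, 262.1], [0.0, 470.1, 182.7], [0.0, 0.0, 1.0]] [[-0.872, -0.49, 0.019, 0.467], [-0.347, 0.589, -0.73, 0.25], [0.346, -0.643, -0.683, 1.203], [0.0, 0.0, 0.0, 1.0]]
0.0187 {'time': 0.1, 'joint_pos': array([-1.46099835e+00,  2.76529327e-01,  1.50601370e+00,  1.65962524e-06,
        1.36069623e+00, -1.21053936e-01]), 'dq': array([-0.00042305, -0.00115465, -0.00338988, -0.00096824, -0.00014218,
        0.00021258]), 'joint_efforts': array([ 1.22460828e-03, -4.17699766e+01, -2.46404958e+01, -2.37753147e-04,
        5.76964463e-03, -1.17920658e-05]), 'position': array([ 0.13147695, -0.5592812 ,  0.23052474]), 'eef_rot': array([-8.23282817e-04,  9.93345501e-01,  1.15169609e-01,  5.44490298e-06]), 'force': array([0.2623061 , 0.92469391, 0.14195122]), 'moment': array([-0.02151494, -0.01250093, -0.05293841]), 'finger_force': 0.0, 'finger_gap': 1.000872858162985}
```

View pics/top0.png

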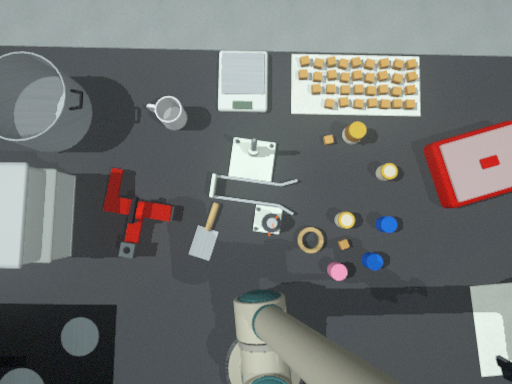

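View pics/side0.png

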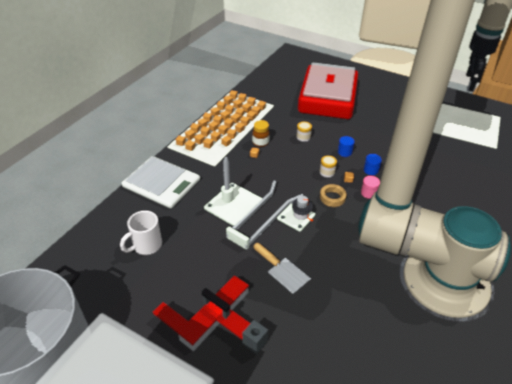

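The top view shows two brass-lidded tins at (389,172) and (346,220). The blue and pink look-alikes are at (388,224), (373,261) and (338,271). The press is around (250,185), with the stop at (271,223), the column at (253,145) and the platen at (130,212). Next I'll zoom in and measure.

```bash
python3 - <<'E'
from h import *
z=np.load("/tmp/top0.npz");p,W=z["p"],z["W"]
y=np.load("/tmp/side0.npz");ps,Ws=y["p"],y["W"]
up=lambda a,s:cv2.resize(a,s,interpolation=cv2.INTER_CUBIC)
a=up(p[160:265,95:185],(360,420)); b=up(p[190:245,240:310],(430,338)); c=up(ps[180:240,260:340],(430,322))
im=np.zeros((600,790,3),np.uint8); im[:420,:360]=a; im[:300,360:]=up(b,(430,300)); im[300:600,360:]=up(c,(430,300))
save("z0.png",im)
hsv=cv2.cvtColor(p,cv2.COLOR_RGB2HSV)
def blobs(m,name,mn=8):
    n,l,s,c=cv2.connectedComponentsWithStats(m.astype(np.uint8))
    for i in range(1,n):
        if s[i,4]>=mn:
            w=W[l==i]; print(name,c[i].round(1),s[i,4],np.nanmedian(w,0).round(4),"zmax",np.nanmax(w[:,2]).round(4))
def hz(W,lo,hi): return (W[...,2]>lo)&(W[...,2]<hi)
print("by height"); blobs(hz(W,.04,.06)&(W[...,0]>.15),"h4-6",30)
blobs(hz(W,.06,.2)&(W[...,0]>.15),"h6-20",4)
for nm,(u,v) in dict(t1=(389,172),t2=(346,220),barrel=(271,223),bush=(127,250),handle=(136,212),tongue=(116,178),plateB=(155,212),col=(253,143),honey=(357,130)).items(): print(nm,W[v,u].round(4))
E
```

```text
by height
h4-6 [16.6 93.9] 424 [0.7955 0.7533 0.05  ] zmax 0.06
h4-6 [ 71.6 127.9] 238 [0.6791 0.56   0.0499] zmax 0.0598
h4-6 [165.6 105.3] 63 [0.7641 0.3072 0.0496] zmax 0.0599
h4-6 [176.6 120.6] 54 [0.707  0.2638 0.0525] zmax 0.0599
h4-6 [349.9 135.4] 77 [ 0.6735 -0.2356  0.049 ] zmax 0.0584
h4-6 [438.4 175.6] 290 [ 0.5642 -0.4962  0.0513] zmax 0.06
h4-6 [252.8 150. ] 68 [0.6279 0.0457 0.0564] zmax 0.06
h4-6 [388.2 170.5] 223 [ 0.5778 -0.3504  0.0509] zmax 0.056
h4-6 [ 64.1 215.1] 310 [0.4305 0.5802 0.0504] zmax 0.0599
h4-6 [211.7 186.5] 46 [0.5216 0.1631 0.0415] zmax 0.0448
h4-6 [345.6 219.2] 225 [ 0.4337 -0.2256  0.0509] zmax 0.0559
h4-6 [270.7 222. ] 218 [ 0.4218 -0.0091  0.0527] zmax 0.0597
h4-6 [387.9 223.5] 226 [ 0.424  -0.3469  0.0508] zmax 0.0564
h4-6 [124.8 248.2] 69 [0.3421 0.4033 0.0581] zmax 0.06
h4-6 [133.2 249.3] 53 [0.3385 0.3779 0.0556] zmax 0.0599
h4-6 [373.7 261. ] 237 [ 0.3157 -0.305   0.0505] zmax 0.0569
h4-6 [338.  271.1] 231 [ 0.2862 -0.2027  0.0507] zmax 0.0556
h6-20 [41.4 98.8] 3204 [0.7481 0.6162 0.1145] zmax 0.166
h6-20 [166.7 108.9] 329 [0.744  0.2928 0.081 ] zmax 0.0957
h6-20 [356.5 129.5] 257 [ 0.6902 -0.2509  0.0757] zmax 0.0813
h6-20 [475.6 163.1] 5030 [ 0.5991 -0.5867  0.0844] zmax 0.0991
h6-20 [253.3 143.7] 70 [0.6295 0.045  0.1427] zmax 0.1739
h6-20 [ 44.8 214.8] 3161 [0.4313 0.5891 0.1234] zmax 0.1999
h6-20 [132.2 209.3] 189 [0.4515 0.3776 0.0799] zmax 0.0863
h6-20 [271.1 222.2] 92 [ 0.4219 -0.0092  0.0727] zmax 0.0767
h6-20 [125.8 249.6] 97 [0.3365 0.3973 0.0614] zmax 0.0642
h6-20 [253.4 307. ] 1181 [0.2249 0.0494 0.179 ] zmax 0.1999
t1 [ 0.5726 -0.3531  0.0493]
t2 [ 0.4311 -0.227   0.048 ]
barrel [ 0.4192 -0.0091  0.0742]
bush [0.3338 0.4048 0.027 ]
handle [0.4441 0.3805 0.0367]
tongue [0.5421 0.4428 0.0373]
plateB [0.445  0.3254 0.0373]
col [0.627  0.0459 0.1587]
honey [ 0.6882 -0.252   0.0766]
```

View pics/z0.png

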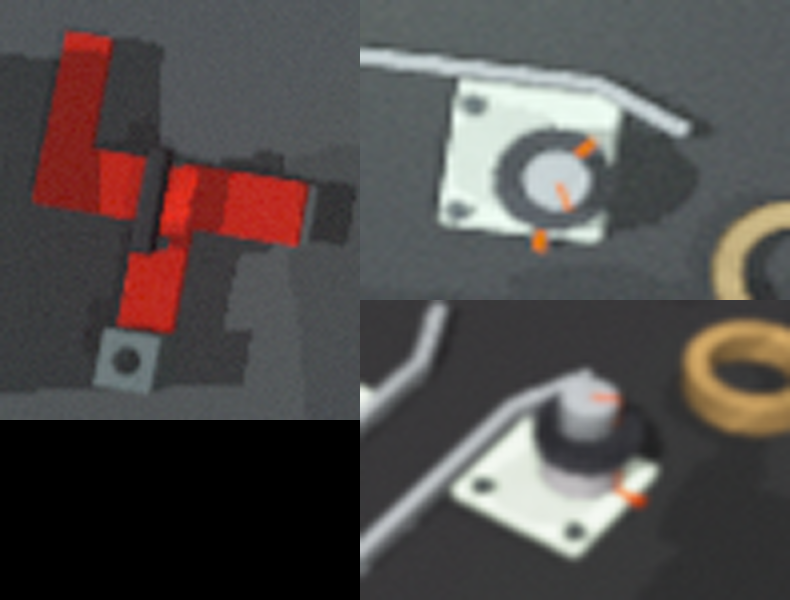

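The zoom shows the barrel line about 30° anticlockwise of the housing line. The ring mark is to the upper right, and the housing mark is at the bottom. The platen's bush points towards the robot, so it needs a turn of about 180°. I'll move the arm out of the way first to reveal anything it hides, and fit the poses at the same time.

```bash
cat > fit.py <<'E'
from h import *
from scipy.optimize import least_squares
def top_pts(W,c,rad,zlo,zhi):
    m=(np.hypot(W[...,0]-c[0],W[...,1]-c[1])<rad)&(W[...,2]>zlo)&(W[...,2]<zhi)
    return W[m]
def mid(P): # centre of min enclosing-ish disc (robust)
    q=P[:,:2]; return (np.percentile(q,3,0)+np.percentile(q,97,0))/2
if __name__=="__main__":
    for n in("top","side"):
        W=np.load(f"/tmp/{n}0.npz")["W"]; print(n)
        for nm,c,rad,a,b in [("stop",(.421,-.009),.03,.066,.08),("coltip",(.625,.045),.03,.163,.18),("socket",(.625,.045),.03,.05,.06),("tinA",(.574,-.352),.035,.0455,.056),("tinB",(.431,-.227),.035,.0455,.056),("bush",(.335,.398),.04,.053,.068),("handle",(.45,.378),.06,.074,.09)]:
            P=top_pts(W,c,rad,a,b)
            if len(P)<3: print(nm,len(P));continue
            m=P.mean(0); e,v=np.linalg.eigh(np.cov(P[:,:2].T)); print(nm,len(P),m.round(4),mid(P).round(4),"ang",np.degrees(np.arctan2(v[1,1],v[0,1])).round(1))
        # rails: fit lines
        for lo,hi,nm in((-.043,-.018,"railL"),(.018,.043,"railR"),(-.0,.0,"")):
            if not nm: continue
            th=np.radians(-7); o=np.array([.517,.058])
            R=np.array([[np.cos(th),np.sin(th)],[-np.sin(th),np.cos(th)]])
            L=(W[...,:2]-o)@R.T
            m=(L[...,0]>lo)&(L[...,0]<hi)&(abs(L[...,1])<.085)&(W[...,2]>.016)&(W[...,2]<.027)
            Q=L[m]; k=np.polyfit(Q[:,1],Q[:,0],1); print(nm,len(Q),"x0 %.4f slope deg %.2f"%(k[1],np.degrees(np.arctan(k[0]))))
        # platen red plate top
        m=(W[...,2]>.031)&(W[...,2]<.042)&(W[...,0]>.36)&(W[...,0]<.56)&(W[...,1]>.26)&(W[...,1]<.48)
        Q=W[m]; print("plate",len(Q),Q.mean(0).round(4))
E
python3 fit.py
```

```text
top
stop 88 [ 0.4216 -0.0101  0.0727] [ 0.4207 -0.0105] ang 148.7
coltip 16 [0.6332 0.0444 0.1692] [0.6337 0.0448] ang 51.6
socket 61 [0.6297 0.045  0.0565] [0.632  0.0445] ang 84.8
tinA 208 [ 0.5771 -0.3513  0.051 ] [ 0.5779 -0.3518] ang 148.8
tinB 220 [ 0.4333 -0.2257  0.0509] [ 0.4339 -0.2257] ang 109.8
bush 193 [0.3388 0.3955 0.0599] [0.3393 0.3956] ang 103.3
handle 169 [0.4511 0.3787 0.0799] [0.4506 0.3792] ang 171.6
railL 157 x0 -0.0327 slope deg -0.00
railR 170 x0 0.0296 slope deg -0.31
plate 1563 [0.4562 0.3917 0.0364]
side
stop 83 [ 0.4137 -0.0093  0.0728] [ 0.414  -0.0105] ang 106.5
coltip 18 [0.6271 0.045  0.1688] [0.6271 0.0447] ang -172.3
socket 67 [0.6249 0.0469 0.0562] [0.6279 0.0445] ang -137.1
tinA 109 [ 0.5697 -0.3513  0.0517] [ 0.5707 -0.3517] ang 78.9
tinB 134 [ 0.426  -0.2253  0.0517] [ 0.426  -0.2268] ang 97.8
bush 317 [0.3322 0.3955 0.0602] [0.3322 0.3949] ang 101.3
handle 233 [0.4436 0.3797 0.0804] [0.444  0.3795] ang 172.0
railL 146 x0 -0.0396 slope deg 0.02
railR 191 x0 0.0246 slope deg 0.10
plate 2247 [0.4534 0.3991 0.0368]
```

play_rows:
  series:
    - {"dz": -0.03}
    - {"dz": -0.03}
    - {"dz": -0.02}
    - {}
    - {}

```text
schema error: expected keys dx, dy, dz, ax, ay, az, hand
```

play_rows:
  series:
    - {"dx": 0.0253,"dy": -0.0293,"dz": 0.005,"ax": 0,"ay": 0,"az": 0,"hand": 0.6}
    - {"dx": 0.0253,"dy": -0.0293,"dz": 0.005,"ax": 0,"ay": 0,"az": 0,"hand": 0.6}
    - {"dx": 0.0253,"dy": -0.0293,"dz": 0.005,"ax": 0,"ay": 0,"az": 0,"hand": 0.6}
    - {"dx": 0.0253,"dy": -0.0293,"dz": 0.005,"ax": 0,"ay": 0,"az": 0,"hand": 0.6}
    - {"dx": 0.0253,"dy": -0.0293,"dz": 0.005,"ax": 0,"ay": 0,"az": 0,"hand": 0.6}
    - {"dx": 0.0253,"dy": -0.0293,"dz": 0.005,"ax": 0,"ay": 0,"az": 0,"hand": 0.6}
    - {"dx": 0.0253,"dy": -0.0293,"dz": 0.005,"ax": 0,"ay": 0,"az": 0,"hand": 0.6}
    - {"dx": 0.0253,"dy": -0.0293,"dz": 0.005,"ax": 0,"ay": 0,"az": 0,"hand": 0.6}
    - {"dx": 0.0253,"dy": -0.0293,"dz": 0.005,"ax": 0,"ay": 0,"az": 0,"hand": 0.6}
    - {"dx": 0.0253,"dy": -0.0293,"dz": 0.005,"ax": 0,"ay": 0,"az": 0,"hand": 0.6}
    - {"dx": 0.0253,"dy": -0.0293,"dz": 0.005,"ax": 0,"ay": 0,"az": 0,"hand": 0.6}
    - {"dx": 0.0253,"dy": -0.0293,"dz": 0.005,"ax": 0,"ay": 0,"az": 0,"hand": 0.6}
    - {"dx": 0.0253,"dy": -0.0293,"dz": 0.005,"ax": 0,"ay": 0,"az": 0,"hand": 0.6}
    - {"dx": 0.0253,"dy": -0.0293,"dz": 0.005,"ax": 0,"ay": 0,"az": 0,"hand": 0.6}
    - {"dx": 0.0253,"dy": -0.0293,"dz": 0.005,"ax": 0,"ay": 0,"az": 0,"hand": 0.6}
    - {"dx": 0.0253,"dy": -0.0293,"dz": 0.005,"ax": 0,"ay": 0,"az": 0,"hand": 0.6}
    - {"dx": 0,"dy": 0,"dz": 0,"ax": 0,"ay": 0,"az": 0,"hand": 0.6}
    - {"dx": 0,"dy": 0,"dz": 0,"ax": 0,"ay": 0,"az": 0,"hand": 0.6}

```text
time: 1.9
position: [0.418, -0.0102, 0.1508]
eef_rot: [0.0, 0.993, 0.117, -0.001]
force: [-0.8, 0.1, -0.4]
finger_gap: 0.599
finger_force: 0.0
```

```bash
python3 - <<'E'
from h import *
o=readout.get_obs(); print(o["position"],o["eef_rot"],o["joint_pos"],o["force"],o["finger_gap"])
im=[]
for n in("top","side"):
    p,d,W=snap(n); np.savez("/tmp/"+n+"1",p=p,d=d,W=W)
    u,v=proj(n,o["position"]); print(n,u,v)
    im.append(p)
z=im[1][100:260,180:420]; z=cv2.resize(z,(720,480),interpolation=cv2.INTER_CUBIC)
save("top1.png",im[0]); save("side1z.png",z)
E
```

```text
[ 0.41799405 -0.01022563  0.1508441 ] [ 1.05660650e-04  9.93185798e-01  1.16539103e-01 -7.72228483e-04] [-1.90620653e-01  1.06498478e-01  1.94302248e+00 -7.52928984e-04
  1.09347991e+00  1.14691292e+00] [-0.80146807  0.05721692 -0.41278813] 0.5993070960784987
top 273.36317573082175 223.83662983084113
side 303.64317703607634 178.6380876498178
```

View pics/side1z.png

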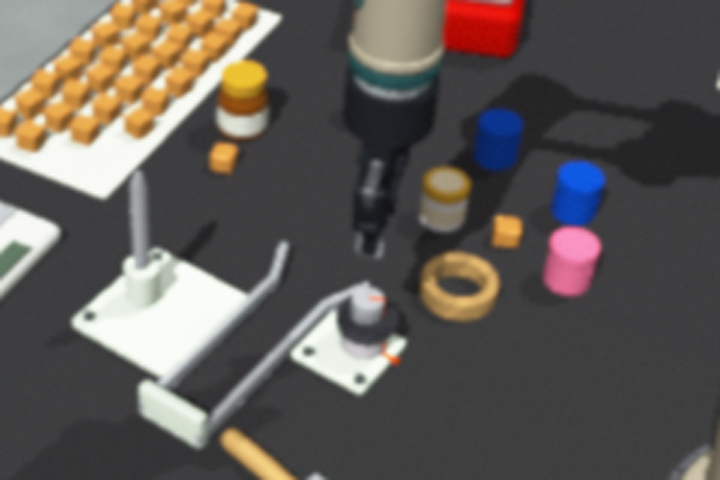

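View pics/top1.png

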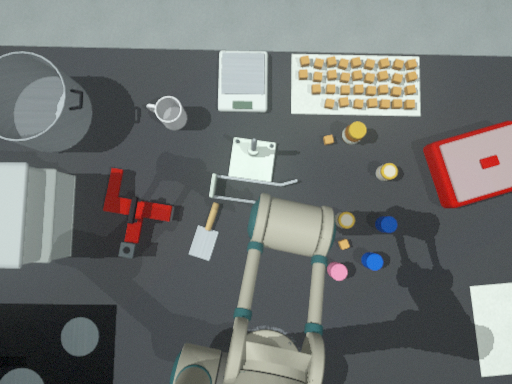

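The views show only two tins, and nothing hidden where the arm was. In the side crop the fingertips sit near (370,250), against a predicted (371,236). I'll use the finger cloud to see how far each camera is off.

```bash
python3 - <<'E'
from h import *
W=np.load("/tmp/side1.npz")["W"]; p=np.load("/tmp/side1.npz")["p"]
a=np.radians(13.4); tx=np.array([np.cos(a),np.sin(a)]); ty=np.array([np.sin(a),-np.cos(a)])
D=W[...,:2]-np.array([.418,-.0102]); X=D@tx; Y=D@ty
m=(abs(X)<.06)&(abs(Y)<.08)&(W[...,2]>.125)&(W[...,2]<.23)
for lo in np.arange(.13,.225,.01):
    k=m&(W[...,2]>=lo)&(W[...,2]<lo+.01)
    for s,nm in((1,"+y"),(-1,"-y")):
        q=k&(Y*s>0)
        if q.sum()>2: print("z%.2f"%lo,nm,q.sum(),"X %.4f %.4f"%(X[q].min(),X[q].max()),"Y %.4f %.4f"%(Y[q].min(),Y[q].max()))
# table plane & heights check with each cam
for n in("top","side"):
    W=np.load(f"/tmp/{n}0.npz")["W"]
    for nm,(x,y) in dict(a=(.5,-.1),b=(.35,.2),c=(.6,.2),d=(.6,-.15)).items():
        q=W[(np.hypot(W[...,0]-x,W[...,1]-y)<.02)]; print(n,nm,np.nanmedian(q[:,2]).round(4))
E
```

```text
z0.15 -y 6 X -0.0124 0.0034 Y -0.0323 -0.0265
z0.16 +y 7 X -0.0144 -0.0101 Y 0.0264 0.0352
z0.16 -y 19 X -0.0151 0.0072 Y -0.0386 -0.0265
z0.17 -y 25 X -0.0145 0.0060 Y -0.0391 -0.0239
z0.18 -y 13 X -0.0145 0.0053 Y -0.0387 -0.0260
z0.20 -y 27 X -0.0172 0.0073 Y -0.0570 -0.0256
z0.21 -y 29 X -0.0192 0.0074 Y -0.0593 -0.0261
z0.22 -y 39 X -0.0204 0.0077 Y -0.0610 -0.0136
top a 0.0004
top b 0.0037
top c 0.0009
top d 0.0011
side a 0.0019
side b 0.0045
side c 0.0017
side d 0.0028
```

```bash
cat > mark.py <<'E'
from h import *
import sys
C={"top":np.array([.4209,-.0104]),"side":np.array([.4140,-.0102])}
def marks(n,p,W,th=-6.9):
    f=p.astype(int); R,G,B=f[...,0],f[...,1],f[...,2]
    w=np.clip((R-G)-12,0,None)*(R-B>30); D=W[...,:2]-C[n]; rr=np.hypot(D[...,0],D[...,1])
    a=np.degrees(np.arctan2(D[...,1],D[...,0]))
    for nm,lo,hi,r0,r1 in(("barrel",.064,.09,.003,.017),("ring",.045,.058,.016,.034),("housing",.015,.040,.020,.05)):
        m=(w>15)&(rr>r0)&(rr<r1)&(W[...,2]>lo)&(W[...,2]<hi)
        if m.sum():
            v=(D[m]*w[m][:,None]).sum(0)/w[m].sum(); q=np.degrees(np.arctan2(v[1],v[0]))
            print(n,nm,m.sum(),"r %.4f"%np.hypot(*v),"cw deg rel home %.1f"%(-((q-(180+th)+180)%360-180)))
if __name__=="__main__":
    for n in("top","side"):
        if len(sys.argv)>1:
            z=np.load(f"/tmp/{n}{sys.argv[1]}.npz"); marks(n,z["p"],z["W"])
        else: marks(n,*[snap(n)[i] for i in(0,2)]) if 0 else (lambda s:marks(n,s[0],s[2]))(snap(n))
E
python3 mark.py 0; echo; python3 mark.py 1
```

```text
top barrel 6 r 0.0090 cw deg rel home -29.4
top ring 12 r 0.0192 cw deg rel home -139.5
side barrel 9 r 0.0084 cw deg rel home -40.3
side ring 1 r 0.0310 cw deg rel home -89.9
side housing 7 r 0.0305 cw deg rel home 0.7

side barrel 9 r 0.0086 cw deg rel home -41.3
side ring 1 r 0.0283 cw deg rel home -87.1
side housing 6 r 0.0274 cw deg rel home 0.6
```

play_rows:
  series:
    - {"dx": 0,"dy": 0,"dz": 0.02,"ax": 0,"ay": 0,"az": 0,"hand": 0.6}
    - {"dx": 0,"dy": 0,"dz": 0.02,"ax": 0,"ay": 0,"az": 0,"hand": 0.6}
    - {"dx": 0,"dy": 0,"dz": 0.02,"ax": 0,"ay": 0,"az": 0,"hand": 0.6}
    - {"dx": 0,"dy": 0,"dz": 0.02,"ax": 0,"ay": 0,"az": 0,"hand": 0.6}
    - {"dx": 0,"dy": 0,"dz": 0.017,"ax": 0,"ay": 0,"az": 0,"hand": 0.6}
    - {"dx": 0,"dy": 0,"dz": 0,"ax": 0,"ay": 0,"az": 0,"hand": 0.6}

```text
time: 2.6
position: [0.4161, -0.0118, 0.0528]
eef_rot: [-0.001, 0.993, 0.114, -0.002]
force: [0.2, 0.6, -0.1]
finger_gap: 0.6
finger_force: 0.0
```

play_rows:
  series:
    - {"dx": 0,"dy": 0,"dz": 0,"ax": 0,"ay": 0,"az": 0,"hand": 0}
    - {"dx": 0,"dy": 0,"dz": 0,"ax": 0,"ay": 0,"az": 0,"hand": 0}
    - {"dx": 0,"dy": 0,"dz": 0,"ax": 0,"ay": 0,"az": 0,"hand": 0}
    - {"dx": 0,"dy": 0,"dz": 0,"ax": 0,"ay": 0,"az": 0,"hand": 0}
    - {"dx": 0,"dy": 0,"dz": 0,"ax": 0,"ay": 0,"az": 0,"hand": 0}
    - {"dx": 0,"dy": 0,"dz": 0,"ax": 0,"ay": 0,"az": 0,"hand": 0}
    - {"dx": 0,"dy": 0,"dz": 0,"ax": 0,"ay": 0,"az": 0,"hand": 0}
    - {"dx": 0,"dy": 0,"dz": 0,"ax": 0,"ay": 0,"az": 0,"hand": 0}

```text
time: 3.4
position: [0.4184, -0.0105, 0.0554]
eef_rot: [-0.0, 0.993, 0.115, 0.0]
force: [-2.1, 2.9, 6.4]
finger_gap: 0.327
finger_force: 59.3
```

play_rows:
  series:
    - {"dx": 0,"dy": 0,"dz": -0.002,"ax": 0,"ay": 0,"az": 0,"hand": 0}
    - {"dx": 0,"dy": 0,"dz": 0,"ax": 0,"ay": 0,"az": 5,"hand": 0}
    - {"dx": 0,"dy": 0,"dz": 0,"ax": 0,"ay": 0,"az": 5,"hand": 0}
    - {"dx": 0,"dy": 0,"dz": 0,"ax": 0,"ay": 0,"az": 5,"hand": 0}
    - {"dx": 0,"dy": 0,"dz": 0,"ax": 0,"ay": 0,"az": 5,"hand": 0}
    - {"dx": 0,"dy": 0,"dz": 0,"ax": 0,"ay": 0,"az": 5,"hand": 0}
    - {"dx": 0,"dy": 0,"dz": 0,"ax": 0,"ay": 0,"az": 5,"hand": 0}
    - {"dx": 0,"dy": 0,"dz": 0,"ax": 0,"ay": 0,"az": 2,"hand": 0}
    - {"dx": 0,"dy": 0,"dz": 0,"ax": 0,"ay": 0,"az": 0,"hand": 0}
    - {"dx": 0,"dy": 0,"dz": 0,"ax": 0,"ay": 0,"az": 0,"hand": 0}

```text
time: 4.4
position: [0.4183, -0.0103, 0.0557]
eef_rot: [-0.0, 0.987, -0.163, -0.0]
force: [3.3, 5.3, -14.3]
finger_gap: 0.316
finger_force: 62.6
```

```bash
python3 - <<'E'
from h import *
import mark
o=readout.get_obs();print(o["eef_rot"],o["moment"],o["force"])
p,d,W=snap("side"); mark.marks("side",p,W)
E
```

```text
[-4.96209918e-04  9.86606145e-01 -1.63119677e-01 -2.00548975e-04] [ 0.78251927 -0.49672262 -0.00843515] [  3.32680724   5.33963178 -14.27499113]
side barrel 13 r 0.0082 cw deg rel home -14.3
side housing 6 r 0.0248 cw deg rel home 1.8
```

play_rows:
  series:
    - {"dx": 0,"dy": 0,"dz": 0,"ax": 0,"ay": 0,"az": 0,"hand": 0.85}
    - {"dx": 0,"dy": 0,"dz": 0,"ax": 0,"ay": 0,"az": 0,"hand": 0.85}
    - {"dx": 0,"dy": 0,"dz": 0,"ax": 0,"ay": 0,"az": 0,"hand": 0.85}
    - {"dx": 0,"dy": 0,"dz": -0.03,"ax": 0,"ay": 0,"az": 0,"hand": 0.85}
    - {"dx": 0,"dy": 0,"dz": -0.04,"ax": 0,"ay": 0,"az": 0,"hand": 0.85}
    - {"dx": 0.016,"dy": 0.046,"dz": -0.01,"ax": 0,"ay": 0,"az": 0,"hand": 0.85}
    - {"dx": 0.016,"dy": 0.046,"dz": 0,"ax": 0,"ay": 0,"az": 0,"hand": 0.85}
    - {"dx": 0.016,"dy": 0.046,"dz": 0,"ax": 0,"ay": 0,"az": 0,"hand": 0.85}
    - {"dx": 0,"dy": 0,"dz": 0,"ax": 0,"ay": 0,"az": 0,"hand": 0.85}

```text
time: 5.35
position: [0.4209, -0.1634, 0.1376]
eef_rot: [0.003, 0.986, -0.166, 0.002]
force: [0.7, -0.1, -0.4]
finger_gap: 0.854
finger_force: 0.0
```

```bash
python3 - <<'E'
from h import *
import mark
im=[]
for n,(u,v),s in(("top",(271,223),26),("side",(302,208),26)):
    p,d,W=snap(n); np.savez("/tmp/"+n+"2",p=p,d=d,W=W); mark.marks(n,p,W)
    im.append(cv2.resize(p[v-s:v+s,u-s:u+s],(390,390),interpolation=cv2.INTER_CUBIC))
save("stop2.png",np.hstack(im)); print(readout.get_obs()["position"])
E
```

```text
top barrel 5 r 0.0091 cw deg rel home 2.3
top ring 11 r 0.0186 cw deg rel home -106.1
side barrel 14 r 0.0082 cw deg rel home -15.8
side housing 4 r 0.0214 cw deg rel home 3.4
[ 0.41921724 -0.15823364  0.13668723]
```

View pics/stop2.png

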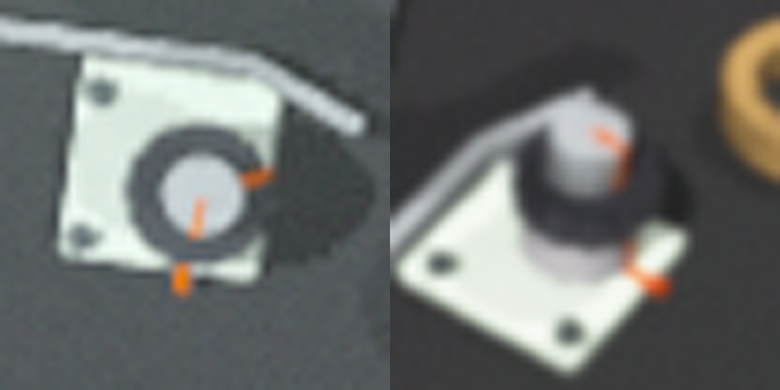

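The marks agree with 0 to 2° from both views, so the barrel is set. The ring has about 108° to go.

play_rows:
  series:
    - {"dx": 0,"dy": 0,"dz": 0,"ax": 0,"ay": 0,"az": -8.2,"hand": 0.85}
    - {"dx": 0,"dy": 0,"dz": 0,"ax": 0,"ay": 0,"az": -8.2,"hand": 0.85}
    - {"dx": 0,"dy": 0,"dz": 0,"ax": 0,"ay": 0,"az": -8.2,"hand": 0.85}
    - {"dx": 0,"dy": 0,"dz": 0,"ax": 0,"ay": 0,"az": -8.2,"hand": 0.85}
    - {"dx": 0,"dy": 0,"dz": 0,"ax": 0,"ay": 0,"az": -8.2,"hand": 0.85}
    - {"dx": 0,"dy": 0,"dz": 0,"ax": 0,"ay": 0,"az": -8.2,"hand": 0.85}
    - {"dx": 0,"dy": 0,"dz": 0,"ax": 0,"ay": 0,"az": -8.2,"hand": 0.85}
    - {"dx": 0,"dy": 0,"dz": 0,"ax": 0,"ay": 0,"az": -8.2,"hand": 0.85}
    - {"dx": 0,"dy": 0,"dz": 0,"ax": 0,"ay": 0,"az": -8.2,"hand": 0.85}
    - {"dx": 0,"dy": 0,"dz": 0,"ax": 0,"ay": 0,"az": -8.2,"hand": 0.85}
    - {"dx": 0,"dy": 0,"dz": 0,"ax": 0,"ay": 0,"az": -8.2,"hand": 0.85}
    - {"dx": 0.0349,"dy": -0.0123,"dz": 0,"ax": 0,"ay": 0,"az": 0,"hand": 0.85}
    - {"dx": 0.0349,"dy": -0.0123,"dz": 0,"ax": 0,"ay": 0,"az": 0,"hand": 0.85}
    - {"dx": 0.0349,"dy": -0.0123,"dz": 0,"ax": 0,"ay": 0,"az": 0,"hand": 0.85}
    - {"dx": 0.0349,"dy": -0.0123,"dz": 0,"ax": 0,"ay": 0,"az": 0,"hand": 0.85}
    - {"dx": 0,"dy": 0,"dz": 0,"ax": 0,"ay": 0,"az": 0,"hand": 0.85}
    - {"dx": 0,"dy": 0,"dz": 0,"ax": 0,"ay": 0,"az": 0,"hand": 0.85}
    - {"dx": 0,"dy": 0,"dz": 0,"ax": 0,"ay": 0,"az": 0,"hand": 0.85}

```text
time: 7.25
position: [0.4171, -0.0089, 0.1364]
eef_rot: [0.0, 0.812, 0.584, -0.0]
force: [0.2, 0.4, 0.1]
finger_gap: 0.852
finger_force: 0.0
```

play_rows:
  series:
    - {"dx": -0.001,"dy": 0.0013,"dz": 0.0184,"ax": 0,"ay": 0,"az": 0,"hand": 0.85}
    - {"dx": 0,"dy": 0,"dz": 0.018,"ax": 0,"ay": 0,"az": 0,"hand": 0.85}
    - {"dx": 0,"dy": 0,"dz": 0.018,"ax": 0,"ay": 0,"az": 0,"hand": 0.85}
    - {"dx": 0,"dy": 0,"dz": 0.018,"ax": 0,"ay": 0,"az": 0,"hand": 0.85}
    - {"dx": 0,"dy": 0,"dz": 0.018,"ax": 0,"ay": 0,"az": 0,"hand": 0.85}
    - {"dx": 0,"dy": 0,"dz": 0.018,"ax": 0,"ay": 0,"az": 0,"hand": 0.85}
    - {"dx": 0,"dy": 0,"dz": 0,"ax": 0,"ay": 0,"az": 0,"hand": 0.85}
    - {"dx": 0,"dy": 0,"dz": 0,"ax": 0,"ay": 0,"az": 0,"hand": 0.85}
    - {"dx": 0,"dy": 0,"dz": 0,"ax": 0,"ay": 0,"az": 0,"hand": 0}
    - {"dx": 0,"dy": 0,"dz": 0,"ax": 0,"ay": 0,"az": 0,"hand": 0}
    - {"dx": 0,"dy": 0,"dz": 0,"ax": 0,"ay": 0,"az": 0,"hand": 0}
    - {"dx": 0,"dy": 0,"dz": 0,"ax": 0,"ay": 0,"az": 0,"hand": 0}
    - {"dx": 0,"dy": 0,"dz": 0,"ax": 0,"ay": 0,"az": 0,"hand": 0}
    - {"dx": 0,"dy": 0,"dz": 0,"ax": 0,"ay": 0,"az": 0,"hand": 0}

```text
time: 8.65
position: [0.4187, -0.0107, 0.0292]
eef_rot: [0.001, 0.812, 0.584, 0.0]
force: [-1.1, -0.1, 4.8]
finger_gap: 0.636
finger_force: 61.9
```

```bash
python3 - <<'E'
from h import *
o=readout.get_obs();print(o["position"],o["moment"],o["force"],o["finger_gap"],o["joint_pos"][5],o["joint_efforts"][5])
E
```

```text
[ 0.41868001 -0.0107157   0.02923703] [-0.17334565  0.3080357  -0.0269267 ] [-1.06420634 -0.14918069  4.82724312] 0.6357653687866361 0.13318332293479884 -0.059540101792663336
```

play_rows:
  series:
    - {"dx": 0,"dy": 0,"dz": 0,"ax": 0,"ay": 0,"az": 7,"hand": 0}
    - {"dx": 0,"dy": 0,"dz": 0,"ax": 0,"ay": 0,"az": 7,"hand": 0}
    - {"dx": 0,"dy": 0,"dz": 0,"ax": 0,"ay": 0,"az": 7,"hand": 0}
    - {"dx": 0,"dy": 0,"dz": 0,"ax": 0,"ay": 0,"az": 7,"hand": 0}
    - {"dx": 0,"dy": 0,"dz": 0,"ax": 0,"ay": 0,"az": 7,"hand": 0}
    - {"dx": 0,"dy": 0,"dz": 0,"ax": 0,"ay": 0,"az": 7,"hand": 0}
    - {"dx": 0,"dy": 0,"dz": 0,"ax": 0,"ay": 0,"az": 7,"hand": 0}
    - {"dx": 0,"dy": 0,"dz": 0,"ax": 0,"ay": 0,"az": 7,"hand": 0}
    - {"dx": 0,"dy": 0,"dz": 0,"ax": 0,"ay": 0,"az": 7,"hand": 0}
    - {"dx": 0,"dy": 0,"dz": 0,"ax": 0,"ay": 0,"az": 7,"hand": 0}
    - {"dx": 0,"dy": 0,"dz": 0,"ax": 0,"ay": 0,"az": 7,"hand": 0}
    - {"dx": 0,"dy": 0,"dz": 0,"ax": 0,"ay": 0,"az": 7,"hand": 0}
    - {"dx": 0,"dy": 0,"dz": 0,"ax": 0,"ay": 0,"az": 3,"hand": 0}

```text
time: 9.95
position: [0.4184, -0.0102, 0.0292]
eef_rot: [-0.0, 0.991, -0.137, 0.001]
force: [-1.5, 1.7, 5.6]
finger_gap: 0.631
finger_force: 61.8
```

```bash
cat > st.py <<'E'
from h import *
o=readout.get_obs();q=o["eef_rot"]
print(o["time"],"pos",o["position"].round(4),"phi %.2f"%np.degrees(2*np.arctan2(q[2],q[1])),"mz %.3f"%o["moment"][2],"F",o["force"].round(1),"gap %.3f"%o["finger_gap"],"q6 %.3f"%o["joint_pos"][5],"e6 %.3f"%o["joint_efforts"][5],"dq6 %.3f"%o["dq"][5])
E
python3 st.py
```

```text
9.95 pos [ 0.4184 -0.0102  0.0292] phi -15.76 mz 0.021 F [-1.5  1.7  5.6] gap 0.631 q6 1.655 e6 -0.111 dq6 0.482
```

play_rows:
  series:
    - {"dx": 0,"dy": 0,"dz": 0,"ax": 0,"ay": 0,"az": 3,"hand": 0}
    - {"dx": 0,"dy": 0,"dz": 0,"ax": 0,"ay": 0,"az": 3,"hand": 0}

```text
time: 10.15
position: [0.4184, -0.0102, 0.0292]
eef_rot: [-0.0, 0.982, -0.188, 0.001]
force: [-1.3, 1.3, 5.9]
finger_gap: 0.634
finger_force: 61.8
```

```bash
python3 st.py
```

```text
10.15 pos [ 0.4184 -0.0102  0.0292] phi -21.70 mz 0.117 F [-1.3  1.3  5.9] gap 0.634 q6 1.758 e6 -0.365 dq6 0.519
```

play_rows:
  series:
    - {"dx": 0,"dy": 0,"dz": 0,"ax": 0,"ay": 0,"az": 2,"hand": 0}
    - {"dx": 0,"dy": 0,"dz": 0,"ax": 0,"ay": 0,"az": 2,"hand": 0}

```text
time: 10.35
position: [0.4184, -0.0102, 0.0292]
eef_rot: [-0.0, 0.975, -0.222, 0.001]
force: [-1.5, 1.6, 4.5]
finger_gap: 0.631
finger_force: 61.8
```

```bash
python3 st.py
```

```text
10.35 pos [ 0.4184 -0.0102  0.0292] phi -25.66 mz 0.098 F [-1.5  1.6  4.5] gap 0.631 q6 1.827 e6 -0.221 dq6 0.342
```

play_rows:
  series:
    - {"dx": 0,"dy": 0,"dz": 0,"ax": 0,"ay": 0,"az": 2,"hand": 0}
    - {"dx": 0,"dy": 0,"dz": 0,"ax": 0,"ay": 0,"az": 2,"hand": 0}

```text
time: 10.55
position: [0.4185, -0.0102, 0.0292]
eef_rot: [-0.0, 0.967, -0.256, 0.001]
force: [-2.7, 1.1, 5.7]
finger_gap: 0.637
finger_force: 61.8
```

```bash
python3 st.py
```

```text
10.55 pos [ 0.4185 -0.0102  0.0292] phi -29.66 mz 0.076 F [-2.7  1.1  5.7] gap 0.637 q6 1.897 e6 -0.224 dq6 0.346
```

play_rows:
  series:
    - {"dx": 0,"dy": 0,"dz": 0,"ax": 0,"ay": 0,"az": 1.5,"hand": 0}
    - {"dx": 0,"dy": 0,"dz": 0,"ax": 0,"ay": 0,"az": 1.5,"hand": 0}

```text
time: 10.75
position: [0.4185, -0.0101, 0.0292]
eef_rot: [-0.0, 0.96, -0.281, 0.001]
force: [-1.7, 1.0, 6.4]
finger_gap: 0.636
finger_force: 61.8
```

```bash
python3 st.py
```

```text
10.75 pos [ 0.4185 -0.0101  0.0292] phi -32.64 mz 0.011 F [-1.7  1.   6.4] gap 0.636 q6 1.949 e6 -0.152 dq6 0.259
```

play_rows:
  series:
    - {"dx": 0,"dy": 0,"dz": 0,"ax": 0,"ay": 0,"az": 1.5,"hand": 0}
    - {"dx": 0,"dy": 0,"dz": 0,"ax": 0,"ay": 0,"az": 1,"hand": 0}

```text
time: 10.95
position: [0.4185, -0.0101, 0.0292]
eef_rot: [-0.0, 0.953, -0.302, 0.001]
force: [-2.0, 1.7, 5.2]
finger_gap: 0.631
finger_force: 61.8
```

```bash
python3 st.py; python3 - <<'E'
from h import *
import mark
im=[]
p,d,W=snap("side"); mark.marks("side",p,W)
E
```

```text
10.95 pos [ 0.4185 -0.0101  0.0292] phi -35.13 mz 0.040 F [-2.   1.7  5.2] gap 0.631 q6 1.992 e6 -0.050 dq6 0.165
side barrel 13 r 0.0080 cw deg rel home -12.3
side ring 17 r 0.0217 cw deg rel home -10.2
side housing 7 r 0.0263 cw deg rel home 0.8
```

play_rows:
  series:
    - {"dx": 0,"dy": 0,"dz": 0,"ax": 0,"ay": 0,"az": 1,"hand": 0}
    - {"dx": 0,"dy": 0,"dz": 0,"ax": 0,"ay": 0,"az": 1,"hand": 0}

```text
time: 11.2
position: [0.4185, -0.0101, 0.0292]
eef_rot: [-0.0, 0.948, -0.318, 0.001]
force: [-1.9, 1.1, 5.9]
finger_gap: 0.634
finger_force: 61.8
```

```bash
python3 st.py
```

```text
11.2 pos [ 0.4185 -0.0101  0.0292] phi -37.12 mz 0.174 F [-1.9  1.1  5.9] gap 0.634 q6 2.027 e6 -0.084 dq6 0.174
```

play_rows:
  series:
    - {"dx": 0,"dy": 0,"dz": 0,"ax": 0,"ay": 0,"az": 1,"hand": 0}

```text
time: 11.3
position: [0.4185, -0.0101, 0.0292]
eef_rot: [-0.0, 0.945, -0.327, 0.001]
force: [-2.5, 1.5, 4.8]
finger_gap: 0.63
finger_force: 61.8
```

```bash
python3 st.py
```

```text
11.3 pos [ 0.4185 -0.0101  0.0292] phi -38.12 mz 0.087 F [-2.5  1.5  4.8] gap 0.630 q6 2.045 e6 -0.082 dq6 0.173
```

play_rows:
  series:
    - {"dx": 0,"dy": 0,"dz": 0,"ax": 0,"ay": 0,"az": 1,"hand": 0}

```text
time: 11.4
position: [0.4185, -0.0101, 0.0292]
eef_rot: [-0.0, 0.942, -0.335, 0.001]
force: [-0.8, 1.5, 5.2]
finger_gap: 0.634
finger_force: 61.8
```

```bash
python3 st.py
```

```text
11.4 pos [ 0.4185 -0.0101  0.0292] phi -39.12 mz 0.040 F [-0.8  1.5  5.2] gap 0.634 q6 2.062 e6 -0.082 dq6 0.172
```

play_rows:
  series:
    - {"dx": 0,"dy": 0,"dz": 0,"ax": 0,"ay": 0,"az": 1,"hand": 0}

```text
time: 11.5
position: [0.4185, -0.0101, 0.0292]
eef_rot: [-0.0, 0.939, -0.343, 0.001]
force: [-1.8, 0.5, 6.4]
finger_gap: 0.635
finger_force: 61.8
```

```bash
python3 st.py
```

```text
11.5 pos [ 0.4185 -0.0101  0.0292] phi -40.12 mz 0.007 F [-1.8  0.5  6.4] gap 0.635 q6 2.080 e6 -0.082 dq6 0.174
```

play_rows:
  series:
    - {"dx": 0,"dy": 0,"dz": 0,"ax": 0,"ay": 0,"az": 1,"hand": 0}

```text
time: 11.6
position: [0.4185, -0.0101, 0.0292]
eef_rot: [-0.0, 0.936, -0.351, 0.001]
force: [-1.0, 3.0, 6.4]
finger_gap: 0.634
finger_force: 61.8
```

```bash
python3 st.py; python3 - <<'E'
from h import *
import mark
p,d,W=snap("side"); mark.marks("side",p,W)
u,v,s=302,208,26
save("side3.png",cv2.resize(p[v-s:v+s,u-s:u+s],(390,390),interpolation=cv2.INTER_CUBIC))
E
```

```text
11.6 pos [ 0.4185 -0.0101  0.0292] phi -41.12 mz 0.039 F [-1.   3.   6.4] gap 0.634 q6 2.097 e6 -0.082 dq6 0.173
side barrel 14 r 0.0076 cw deg rel home -12.3
side ring 18 r 0.0211 cw deg rel home -4.9
side housing 8 r 0.0227 cw deg rel home 2.2
```

View pics/side3.png

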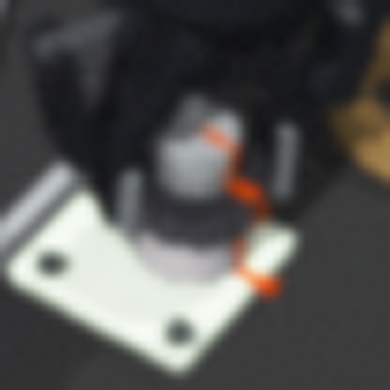

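play_rows:
  series:
    - {"dx": 0,"dy": 0,"dz": 0,"ax": 0,"ay": 0,"az": 1,"hand": 0}

```text
time: 11.75
position: [0.4185, -0.0101, 0.0292]
eef_rot: [-0.0, 0.933, -0.359, 0.001]
force: [-1.0, 1.6, 5.2]
finger_gap: 0.633
finger_force: 61.8
```

```bash
python3 st.py
```

```text
11.75 pos [ 0.4185 -0.0101  0.0292] phi -42.11 mz 0.079 F [-1.   1.6  5.2] gap 0.633 q6 2.114 e6 -0.128 dq6 0.179
```

play_rows:
  series:
    - {"dx": 0,"dy": 0,"dz": 0,"ax": 0,"ay": 0,"az": 1,"hand": 0}

```text
time: 11.85
position: [0.4185, -0.0101, 0.0292]
eef_rot: [-0.0, 0.93, -0.368, 0.001]
force: [-1.1, 1.7, 5.3]
finger_gap: 0.632
finger_force: 61.8
```

```bash
python3 st.py
```

```text
11.85 pos [ 0.4185 -0.0101  0.0292] phi -43.13 mz 0.065 F [-1.1  1.7  5.3] gap 0.632 q6 2.132 e6 -0.084 dq6 0.174
```

play_rows:
  series:
    - {"dx": 0,"dy": 0,"dz": 0,"ax": 0,"ay": 0,"az": 1,"hand": 0}

```text
time: 11.95
position: [0.4185, -0.0101, 0.0292]
eef_rot: [-0.0, 0.927, -0.376, 0.001]
force: [-1.3, 1.9, 5.5]
finger_gap: 0.635
finger_force: 61.8
```

```bash
python3 st.py;python3 - <<'E'
from h import *
import mark
p,d,W=snap("side"); mark.marks("side",p,W)
E
```

```text
11.95 pos [ 0.4185 -0.0101  0.0292] phi -44.12 mz 0.089 F [-1.3  1.9  5.5] gap 0.635 q6 2.149 e6 -0.082 dq6 0.172
side barrel 14 r 0.0078 cw deg rel home -8.2
side ring 17 r 0.0219 cw deg rel home -0.6
side housing 5 r 0.0206 cw deg rel home 0.5
```

```bash
python3 - <<'E'
from h import *
import mark
def f(p,W):
    g=p.astype(int);w=np.clip(g[...,0]-g[...,1]-12,0,None)*1.0
    D=W[...,:2]-mark.C["side"]; rr=np.hypot(D[...,0],D[...,1])
    for lo,hi in((.069,.09),(.054,.069),(.045,.054),(.01,.04)):
        m=(w>15)&(rr<.05)&(W[...,2]>lo)&(W[...,2]<hi); v,u=np.nonzero(m); k=w[m]
        print(lo,m.sum(),"uv %.2f %.2f"%((u*k).sum()/k.sum(),(v*k).sum()/k.sum()),end=" | ")
    print()
z=np.load("/tmp/side2.npz"); f(z["p"],z["W"])
for i in range(3):
    p,d,W=snap("side"); f(p,W); mark.marks("side",p,W)
np.savez("/tmp/side4",p=p,d=d,W=W)
u,v,s=302,208,26
im=[cv2.resize(q[v-s:v+s,u-s:u+s],(390,390),interpolation=cv2.INTER_CUBIC) for q in (z["p"],p)]
save("cmp4.png",np.hstack(im))
E
```

```text
0.069 13 uv 305.06 200.40 | 0.054 7 uv 306.49 204.25 | 0.045 0 uv nan nan | 0.01 14 uv 309.39 218.43 | 
0.069 13 uv 305.00 200.37 | 0.054 16 uv 307.50 206.46 | 0.045 12 uv 308.80 208.43 | 0.01 16 uv 309.80 218.58 | 
side barrel 14 r 0.0084 cw deg rel home -8.9
side ring 17 r 0.0213 cw deg rel home -0.8
side housing 6 r 0.0257 cw deg rel home 1.8
0.069 13 uv 304.99 200.36 | 0.054 15 uv 307.65 206.24 | 0.045 13 uv 308.51 208.50 | 0.01 13 uv 310.12 218.54 | 
side barrel 14 r 0.0085 cw deg rel home -6.3
side ring 16 r 0.0217 cw deg rel home -1.5
side housing 5 r 0.0305 cw deg rel home 2.5
0.069 12 uv 304.93 200.39 | 0.054 16 uv 307.28 206.18 | 0.045 12 uv 308.98 208.30 | 0.01 15 uv 309.96 218.56 | 
side barrel 16 r 0.0084 cw deg rel home -6.1
side ring 18 r 0.0208 cw deg rel home -0.5
side housing 7 r 0.0258 cw deg rel home 1.3<stdin>:8: RuntimeWarning: invalid value encountered in scalar divide
```

View pics/cmp4.png

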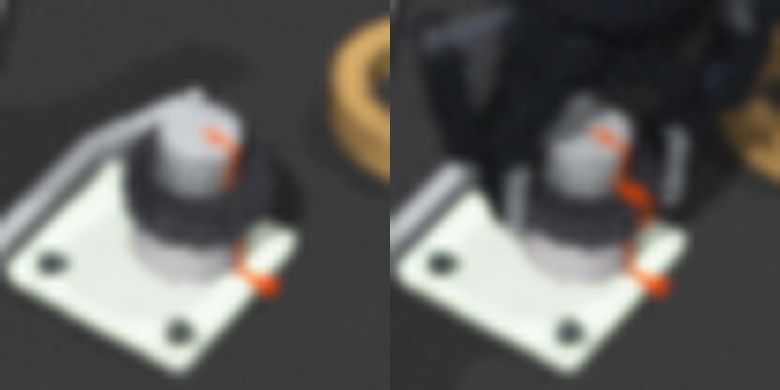

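play_rows:
  series:
    - {"dx": 0,"dy": 0,"dz": 0,"ax": 0,"ay": 0,"az": 1,"hand": 0}

```text
time: 12.25
position: [0.4186, -0.0101, 0.0293]
eef_rot: [-0.0, 0.923, -0.384, 0.001]
force: [-0.7, 1.9, 5.1]
finger_gap: 0.638
finger_force: 61.8
```

```bash
python3 st.py
```

```text
12.25 pos [ 0.4186 -0.0101  0.0293] phi -45.11 mz 0.142 F [-0.7  1.9  5.1] gap 0.638 q6 2.167 e6 -0.139 dq6 0.182
```

play_rows:
  series:
    - {"dx": 0,"dy": 0,"dz": 0,"ax": 0,"ay": 0,"az": 1,"hand": 0}

```text
time: 12.35
position: [0.4185, -0.0101, 0.0292]
eef_rot: [-0.0, 0.92, -0.392, 0.001]
force: [-1.0, 2.4, 5.2]
finger_gap: 0.633
finger_force: 61.8
```

```bash
python3 st.py
```

```text
12.35 pos [ 0.4185 -0.0101  0.0292] phi -46.10 mz 0.202 F [-1.   2.4  5.2] gap 0.633 q6 2.184 e6 0.095 dq6 0.169
```

play_rows:
  series:
    - {"dx": 0,"dy": 0,"dz": 0,"ax": 0,"ay": 0,"az": 1,"hand": 0}

```text
time: 12.45
position: [0.4186, -0.0101, 0.0292]
eef_rot: [-0.0, 0.917, -0.399, 0.001]
force: [-2.1, 1.1, 5.0]
finger_gap: 0.631
finger_force: 61.8
```

```bash
python3 st.py;python3 - <<'E'
from h import *
import mark
for i in range(2):
    p,d,W=snap("side"); mark.marks("side",p,W)
E
```

```text
12.45 pos [ 0.4186 -0.0101  0.0292] phi -47.09 mz 0.184 F [-2.1  1.1  5. ] gap 0.631 q6 2.201 e6 0.079 dq6 0.174
side barrel 12 r 0.0085 cw deg rel home -5.0
side ring 15 r 0.0216 cw deg rel home 0.1
side housing 8 r 0.0256 cw deg rel home 1.1
side barrel 13 r 0.0083 cw deg rel home -5.1
side ring 15 r 0.0216 cw deg rel home 2.9
side housing 7 r 0.0246 cw deg rel home 2.3
```

The ring hit home at phi ≈ -46, where the joint 6 effort jumped by 0.17. I'll release it, go over tin B, and look at the stop from both views.

play_rows:
  series:
    - {"dx": 0,"dy": 0,"dz": 0,"ax": 0,"ay": 0,"az": 0,"hand": 0.9}
    - {"dx": 0,"dy": 0,"dz": 0,"ax": 0,"ay": 0,"az": 0,"hand": 0.9}
    - {"dx": 0,"dy": 0,"dz": 0,"ax": 0,"ay": 0,"az": 0,"hand": 0.9}
    - {"dx": 0,"dy": 0,"dz": -0.03,"ax": 0,"ay": 0,"az": 0,"hand": 0.9}
    - {"dx": 0,"dy": 0,"dz": -0.04,"ax": 0,"ay": 0,"az": 0,"hand": 0.9}
    - {"dx": 0,"dy": 0,"dz": -0.03,"ax": 0,"ay": 0,"az": -8.04,"hand": 0.9}
    - {"dx": 0,"dy": 0,"dz": 0,"ax": 0,"ay": 0,"az": -8.04,"hand": 0.9}
    - {"dx": 0,"dy": 0,"dz": 0,"ax": 0,"ay": 0,"az": -8.04,"hand": 0.9}
    - {"dx": 0,"dy": 0,"dz": 0,"ax": 0,"ay": 0,"az": -8.04,"hand": 0.9}
    - {"dx": 0,"dy": 0,"dz": 0,"ax": 0,"ay": 0,"az": -8.04,"hand": 0.9}
    - {"dx": 0.0062,"dy": 0.0355,"dz": 0,"ax": 0,"ay": 0,"az": 0,"hand": 1}
    - {"dx": 0.0062,"dy": 0.0355,"dz": 0,"ax": 0,"ay": 0,"az": 0,"hand": 1}
    - {"dx": 0.0062,"dy": 0.0355,"dz": 0,"ax": 0,"ay": 0,"az": 0,"hand": 1}
    - {"dx": 0.0062,"dy": 0.0355,"dz": 0,"ax": 0,"ay": 0,"az": 0,"hand": 1}
    - {"dx": 0.0062,"dy": 0.0355,"dz": 0,"ax": 0,"ay": 0,"az": 0,"hand": 1}
    - {"dx": 0.0062,"dy": 0.0355,"dz": 0,"ax": 0,"ay": 0,"az": 0,"hand": 1}
    - {"dx": 0,"dy": 0,"dz": 0,"ax": 0,"ay": 0,"az": 0,"hand": 1}
    - {"dx": 0,"dy": 0,"dz": 0,"ax": 0,"ay": 0,"az": 0,"hand": 1}

```text
time: 14.35
position: [0.4292, -0.2266, 0.1276]
eef_rot: [-0.0, 0.998, -0.061, -0.0]
force: [0.7, 0.0, 0.3]
finger_gap: 0.998
finger_force: 0.0
```

```bash
cat > tins.py <<'E'
from h import *
def discs(W,z0=.044,z1=.058):
    m=((W[...,2]>z0)&(W[...,2]<z1)&(W[...,0]>.25)&(W[...,0]<.7)&(W[...,1]>-.45)&(W[...,1]<.2)).astype(np.uint8)
    n,l,s,c=cv2.connectedComponentsWithStats(m)
    for i in range(1,n):
        if 60<s[i,4]<320: q=W[l==i]; print("  disc px",c[i].round(0),s[i,4],q.mean(0).round(4))
if __name__=="__main__":
    import mark
    for n in("top","side"):
        p,d,W=snap(n); np.savez("/tmp/"+n+"5",p=p,d=d,W=W); print(n); mark.marks(n,p,W); discs(W)
E
python3 tins.py; python3 st.py; python3 - <<'E'
from h import *
p=np.load("/tmp/top5.npz")["p"];q=np.load("/tmp/side5.npz")["p"]
f=lambda p,u,v,s=26:cv2.resize(p[v-s:v+s,u-s:u+s],(390,390),interpolation=cv2.INTER_CUBIC)
save("stop5.png",np.hstack([f(p,271,223),f(q,302,208)]))
E
```

```text
top
top barrel 5 r 0.0093 cw deg rel home 2.1
top ring 13 r 0.0217 cw deg rel home 2.5
  disc px [388. 170.] 216 [ 0.5771 -0.3509  0.0507]
  disc px [271. 222.] 217 [ 0.4212 -0.0098  0.0523]
  disc px [338. 271.] 230 [ 0.286  -0.2029  0.0505]
side
side barrel 13 r 0.0091 cw deg rel home -3.3
side ring 16 r 0.0212 cw deg rel home 4.3
side housing 10 r 0.0298 cw deg rel home 1.9
  disc px [305. 126.] 117 [ 0.5692 -0.3505  0.0518]
  disc px [261. 134.] 72 [ 0.6748 -0.2402  0.0508]
  disc px [347. 141.] 134 [ 0.4145 -0.3471  0.0516]
  disc px [374. 159.] 141 [ 0.3078 -0.3049  0.0518]
  disc px [329. 161.] 141 [ 0.4253 -0.2246  0.0521]
  disc px [371. 182.] 166 [ 0.2784 -0.2014  0.0519]
  disc px [228. 191.] 71 [0.6238 0.0478 0.0531]
  disc px [302. 207.] 180 [ 0.4116 -0.0023  0.053 ]
14.45 pos [ 0.429  -0.2251  0.1277] phi -6.87 mz 0.008 F [-0.   0.4  0.4] gap 1.001 q6 1.063 e6 0.002 dq6 -0.002
```

View pics/stop5.png

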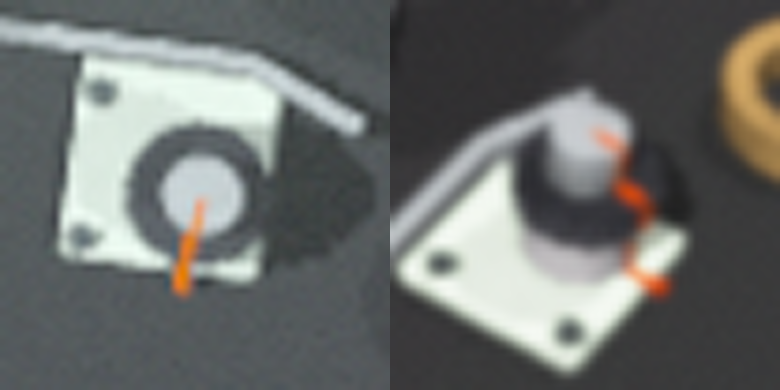

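In the top crop the orange line runs straight from barrel through ring to housing, (203,200) to (181,295), so the stop is set and locked. Next is tin B.

play_rows:
  series:
    - {"dx": 0.001,"dy": 0,"dz": 0.0205,"ax": 0,"ay": 0,"az": 0,"hand": 1}
    - {"dx": 0,"dy": 0,"dz": 0.0205,"ax": 0,"ay": 0,"az": 0,"hand": 1}
    - {"dx": 0,"dy": 0,"dz": 0.0205,"ax": 0,"ay": 0,"az": 0,"hand": 1}
    - {"dx": 0,"dy": 0,"dz": 0.0205,"ax": 0,"ay": 0,"az": 0,"hand": 1}
    - {"dx": 0,"dy": 0,"dz": 0.0205,"ax": 0,"ay": 0,"az": 0,"hand": 1}
    - {"dx": 0,"dy": 0,"dz": 0.0195,"ax": 0,"ay": 0,"az": 0,"hand": 1}
    - {"dx": 0,"dy": 0,"dz": 0,"ax": 0,"ay": 0,"az": 0,"hand": 1}
    - {"dx": 0,"dy": 0,"dz": 0,"ax": 0,"ay": 0,"az": 0,"hand": 0.4}
    - {"dx": 0,"dy": 0,"dz": 0,"ax": 0,"ay": 0,"az": 0,"hand": 0.4}
    - {"dx": 0,"dy": 0,"dz": 0,"ax": 0,"ay": 0,"az": 0,"hand": 0.4}
    - {"dx": 0,"dy": 0,"dz": 0,"ax": 0,"ay": 0,"az": 0,"hand": 0.4}
    - {"dx": 0,"dy": 0,"dz": 0,"ax": 0,"ay": 0,"az": 0,"hand": 0.4}
    - {"dx": 0,"dy": 0,"dz": 0,"ax": 0,"ay": 0,"az": 0,"hand": 0.4}

```text
time: 15.75
position: [0.4313, -0.2267, 0.0071]
eef_rot: [0.0, 0.998, -0.06, 0.001]
force: [1.8, 1.1, 7.1]
finger_gap: 0.541
finger_force: 60.9
```

```bash
python3 st.py; python3 - <<'E'
from h import *
import tins
p,d,W=snap("side"); q=W[(np.hypot(W[...,0]-.4255,W[...,1]+.226)<.03)&(W[...,2]>.03)&(W[...,2]<.06)]
print(len(q),np.percentile(q[:,2],[50,90,97]).round(4))
E
```

```text
15.75 pos [ 0.4313 -0.2267  0.0071] phi -6.89 mz 0.085 F [1.8 1.1 7.1] gap 0.541 q6 1.064 e6 0.070 dq6 0.001
110 [0.05   0.0545 0.0578]
```

play_rows:
  series:
    - {"dx": 0.004,"dy": -0.0063,"dz": 0,"ax": 0,"ay": 0,"az": 0,"hand": 0.4}
    - {"dx": 0.0081,"dy": -0.0134,"dz": 0,"ax": 0,"ay": 0,"az": 0,"hand": 0.4}
    - {"dx": 0.0082,"dy": -0.0134,"dz": 0,"ax": 0,"ay": 0,"az": 0,"hand": 0.4}
    - {"dx": 0.0082,"dy": -0.0134,"dz": 0,"ax": 0,"ay": 0,"az": 0,"hand": 0.4}
    - {"dx": 0.0082,"dy": -0.0134,"dz": 0,"ax": 0,"ay": 0,"az": 0,"hand": 0.4}
    - {"dx": 0.0083,"dy": -0.0134,"dz": 0,"ax": 0,"ay": 0,"az": 0,"hand": 0.4}
    - {"dx": 0,"dy": -0.015,"dz": 0,"ax": 0,"ay": 0,"az": 0,"hand": 0.4}
    - {"dx": 0,"dy": -0.015,"dz": 0,"ax": 0,"ay": 0,"az": 0,"hand": 0.4}
    - {"dx": 0,"dy": -0.015,"dz": 0,"ax": 0,"ay": 0,"az": 0,"hand": 0.4}
    - {"dx": 0,"dy": -0.015,"dz": 0,"ax": 0,"ay": 0,"az": 0,"hand": 0.4}
    - {"dx": 0,"dy": 0,"dz": 0,"ax": 0,"ay": 0,"az": 0,"hand": 0.4}
    - {"dx": 0,"dy": 0,"dz": 0,"ax": 0,"ay": 0,"az": 0,"hand": 0.4}

```text
time: 17.0
position: [0.4925, -0.0981, 0.0071]
eef_rot: [-0.001, 0.998, -0.06, 0.002]
force: [1.0, 3.6, 7.4]
finger_gap: 0.539
finger_force: 61.6
```

```bash
cat >> st.py <<'E'
th=np.radians(-6.9);D=o["position"][:2]-np.array([.5113,.059]);print("press xy",(D@np.array([np.cos(th),np.sin(th)])).round(4),(D@np.array([-np.sin(th),np.cos(th)])).round(4))
E
python3 st.py; python3 - <<'E'
from h import *
p,d,W=snap("side"); u,v=[int(x) for x in proj("side",readout.get_obs()["position"])]
save("tinB.png",cv2.resize(p[v-70:v+50,u-90:u+70],(800,600),interpolation=cv2.INTER_CUBIC))
E
```

```text
17.0 pos [ 0.4925 -0.0981  0.0071] phi -6.91 mz 0.111 F [1.  3.6 7.4] gap 0.539 q6 1.353 e6 0.034 dq6 -0.001
press xy 0.0002 -0.1582
```

View pics/tinB.png

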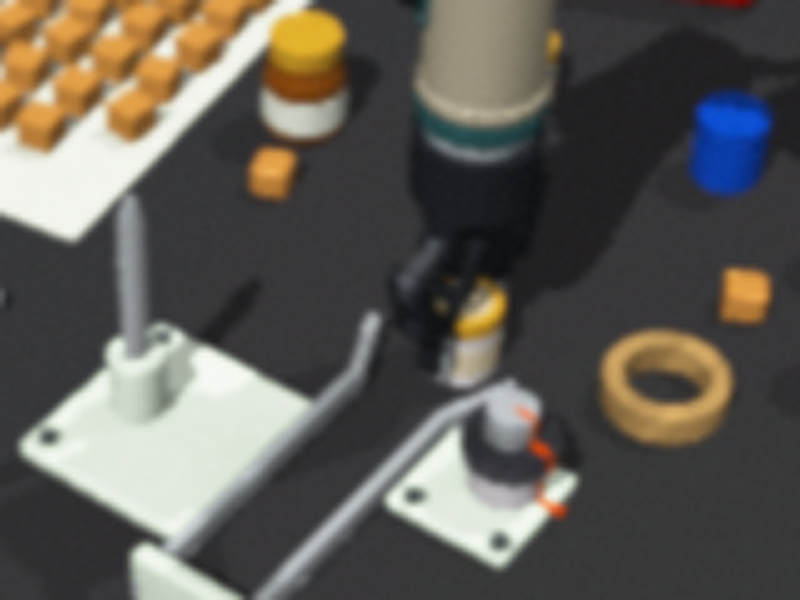

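The tin is upright in the gripper and in line with the lane (press x = 0.2 mm). Now I'll slide it in.

play_rows:
  series:
    - {"dx": 0,"dy": -0.0145,"dz": 0,"ax": 0,"ay": 0,"az": 0,"hand": 0.4}
    - {"dx": 0,"dy": -0.0145,"dz": 0,"ax": 0,"ay": 0,"az": 0,"hand": 0.4}
    - {"dx": 0,"dy": -0.0145,"dz": 0,"ax": 0,"ay": 0,"az": 0,"hand": 0.4}
    - {"dx": 0,"dy": -0.0145,"dz": 0,"ax": 0,"ay": 0,"az": 0,"hand": 0.4}
    - {"dx": 0,"dy": -0.0145,"dz": 0,"ax": 0,"ay": 0,"az": 0,"hand": 0.4}
    - {"dx": 0,"dy": -0.0145,"dz": 0,"ax": 0,"ay": 0,"az": 0,"hand": 0.4}
    - {"dx": 0,"dy": 0,"dz": 0,"ax": 0,"ay": 0,"az": 0,"hand": 0.4}

```text
time: 17.75
position: [0.5027, -0.0117, 0.0071]
eef_rot: [-0.0, 0.998, -0.06, 0.002]
force: [0.0, 2.6, 8.5]
finger_gap: 0.545
finger_force: 61.8
```

```bash
python3 st.py
```

```text
17.75 pos [ 0.5027 -0.0117  0.0071] phi -6.83 mz 0.023 F [0.  2.6 8.5] gap 0.545 q6 1.527 e6 0.096 dq6 -0.015
press xy -0.0 -0.0712
```

play_rows:
  series:
    - {"dx": 0,"dy": -0.0145,"dz": 0,"ax": 0,"ay": 0,"az": 0,"hand": 0.4}
    - {"dx": 0,"dy": -0.0145,"dz": 0,"ax": 0,"ay": 0,"az": 0,"hand": 0.4}
    - {"dx": 0,"dy": -0.0145,"dz": 0,"ax": 0,"ay": 0,"az": 0,"hand": 0.4}
    - {"dx": 0,"dy": -0.0145,"dz": 0,"ax": 0,"ay": 0,"az": 0,"hand": 0.4}
    - {"dx": 0,"dy": -0.0145,"dz": 0,"ax": 0,"ay": 0,"az": 0,"hand": 0.4}
    - {"dx": 0,"dy": -0.0145,"dz": 0,"ax": 0,"ay": 0,"az": 0,"hand": 0.4}
    - {"dx": 0,"dy": -0.0145,"dz": 0,"ax": 0,"ay": 0,"az": 0,"hand": 0.4}
    - {"dx": 0,"dy": 0,"dz": 0,"ax": 0,"ay": 0,"az": 0,"hand": 0.4}
    - {"dx": 0,"dy": 0,"dz": 0,"ax": 0,"ay": 0,"az": 0,"hand": 0.4}

```text
time: 18.65
position: [0.5144, 0.0891, 0.0071]
eef_rot: [-0.001, 0.998, -0.06, 0.001]
force: [-0.9, 2.6, 8.6]
finger_gap: 0.545
finger_force: 61.9
```

```bash
python3 st.py
```

```text
18.65 pos [0.5144 0.0891 0.0071] phi -6.88 mz 0.018 F [-0.9  2.6  8.6] gap 0.545 q6 1.727 e6 0.047 dq6 -0.002
press xy -0.0005 0.0302
```

play_rows:
  series:
    - {"dx": 0,"dy": 0,"dz": 0,"ax": 0,"ay": 0,"az": 0,"hand": 0.8}
    - {"dx": 0,"dy": 0,"dz": 0,"ax": 0,"ay": 0,"az": 0,"hand": 0.8}
    - {"dx": 0,"dy": 0,"dz": 0,"ax": 0,"ay": 0,"az": 0,"hand": 0.8}
    - {"dx": 0,"dy": 0,"dz": -0.025,"ax": 0,"ay": 0,"az": 0,"hand": 0.8}
    - {"dx": 0,"dy": 0,"dz": -0.04,"ax": 0,"ay": 0,"az": 0,"hand": 0.8}
    - {"dx": 0,"dy": 0,"dz": -0.045,"ax": 0,"ay": 0,"az": 0,"hand": 1}
    - {"dx": 0,"dy": 0,"dz": -0.025,"ax": 0,"ay": 0,"az": 0,"hand": 1}
    - {"dx": 0.0101,"dy": 0.039,"dz": 0,"ax": 0,"ay": 0,"az": 0,"hand": 1}
    - {"dx": 0.0101,"dy": 0.039,"dz": 0,"ax": 0,"ay": 0,"az": 0,"hand": 1}
    - {"dx": 0.0101,"dy": 0.039,"dz": 0,"ax": 0,"ay": 0,"az": 0,"hand": 1}
    - {"dx": 0.0101,"dy": 0.039,"dz": 0,"ax": 0,"ay": 0,"az": 0,"hand": 1}
    - {"dx": 0.0101,"dy": 0.039,"dz": 0,"ax": 0,"ay": 0,"az": 0,"hand": 1}
    - {"dx": 0.0101,"dy": 0.039,"dz": 0,"ax": 0,"ay": 0,"az": 0,"hand": 1}
    - {"dx": 0.0101,"dy": 0.039,"dz": 0,"ax": 0,"ay": 0,"az": 0,"hand": 1}
    - {"dx": 0.0101,"dy": 0.039,"dz": 0,"ax": 0,"ay": 0,"az": 0,"hand": 1}
    - {"dx": 0.0101,"dy": 0.039,"dz": 0,"ax": 0,"ay": 0,"az": 0,"hand": 1}
    - {"dx": 0.0101,"dy": 0.039,"dz": 0,"ax": 0,"ay": 0,"az": 0,"hand": 1}
    - {"dx": 0.0101,"dy": 0.039,"dz": 0,"ax": 0,"ay": 0,"az": 0,"hand": 1}
    - {"dx": 0,"dy": 0,"dz": 0,"ax": 0,"ay": 0,"az": 0,"hand": 1}
    - {"dx": 0,"dy": 0,"dz": 0,"ax": 0,"ay": 0,"az": 0,"hand": 1}

```text
time: 20.65
position: [0.5719, -0.3519, 0.1398]
eef_rot: [-0.001, 0.998, -0.061, -0.001]
force: [0.4, 0.5, 0.1]
finger_gap: 0.998
finger_force: 0.0
```

```bash
python3 tins.py; python3 st.py
```

```text
top
top barrel 5 r 0.0093 cw deg rel home 2.6
top ring 12 r 0.0219 cw deg rel home 2.1
  disc px [388. 172.] 178 [ 0.5735 -0.3507  0.0507]
  disc px [237. 189.] 212 [0.5163 0.0892 0.0503]
  disc px [271. 222.] 215 [ 0.4211 -0.0095  0.0525]
  disc px [388. 224.] 222 [ 0.4229 -0.3474  0.0507]
  disc px [374. 261.] 229 [ 0.3159 -0.3054  0.0505]
side
side barrel 13 r 0.0083 cw deg rel home -4.8
side ring 15 r 0.0217 cw deg rel home 1.5
side housing 6 r 0.0231 cw deg rel home 1.9
  disc px [304. 126.] 118 [ 0.5693 -0.3502  0.0515]
  disc px [262. 134.] 68 [ 0.6733 -0.2399  0.0504]
  disc px [347. 141.] 131 [ 0.4145 -0.347   0.052 ]
  disc px [368. 182.] 74 [ 0.288  -0.1972  0.0518]
  disc px [228. 191.] 64 [0.6233 0.0493 0.0523]
  disc px [302. 207.] 183 [ 0.4114 -0.0025  0.0523]
  disc px [255. 215.] 200 [0.5089 0.0896 0.051 ]
20.75 pos [ 0.5721 -0.3502  0.1404] phi -6.86 mz 0.045 F [-1.   0.5 -0.5] gap 1.001 q6 1.037 e6 0.002 dq6 -0.002
press xy 0.1095 -0.3989
```

play_rows:
  series:
    - {"dx": 0.001,"dy": 0,"dz": 0.0192,"ax": 0,"ay": 0,"az": 0,"hand": 1}
    - {"dx": 0,"dy": 0,"dz": 0.0192,"ax": 0,"ay": 0,"az": 0,"hand": 1}
    - {"dx": 0,"dy": 0,"dz": 0.0192,"ax": 0,"ay": 0,"az": 0,"hand": 1}
    - {"dx": 0,"dy": 0,"dz": 0.0192,"ax": 0,"ay": 0,"az": 0,"hand": 1}
    - {"dx": 0,"dy": 0,"dz": 0.0192,"ax": 0,"ay": 0,"az": 0,"hand": 1}
    - {"dx": 0,"dy": 0,"dz": 0.0192,"ax": 0,"ay": 0,"az": 0,"hand": 1}
    - {"dx": 0,"dy": 0,"dz": 0.0192,"ax": 0,"ay": 0,"az": 0,"hand": 1}
    - {"dx": 0,"dy": 0,"dz": 0,"ax": 0,"ay": 0,"az": 0,"hand": 1}
    - {"dx": 0,"dy": 0,"dz": 0,"ax": 0,"ay": 0,"az": 0,"hand": 0.4}
    - {"dx": 0,"dy": 0,"dz": 0,"ax": 0,"ay": 0,"az": 0,"hand": 0.4}
    - {"dx": 0,"dy": 0,"dz": 0,"ax": 0,"ay": 0,"az": 0,"hand": 0.4}
    - {"dx": 0,"dy": 0,"dz": 0,"ax": 0,"ay": 0,"az": 0,"hand": 0.4}
    - {"dx": 0,"dy": 0,"dz": 0,"ax": 0,"ay": 0,"az": 0,"hand": 0.4}
    - {"dx": 0,"dy": 0,"dz": 0,"ax": 0,"ay": 0,"az": 0,"hand": 0.4}

```text
time: 22.15
position: [0.5746, -0.3519, 0.0081]
eef_rot: [0.001, 0.998, -0.06, 0.001]
force: [-0.5, 1.1, 5.7]
finger_gap: 0.545
finger_force: 61.2
```

```bash
python3 st.py
```

```text
22.15 pos [ 0.5746 -0.3519  0.0081] phi -6.88 mz 0.098 F [-0.5  1.1  5.7] gap 0.545 q6 1.038 e6 0.059 dq6 -0.000
press xy 0.1122 -0.4003
```

play_rows:
  series:
    - {"dx": -0.004,"dy": -0.0064,"dz": 0,"ax": 0,"ay": 0,"az": 0,"hand": 0.4}
    - {"dx": -0.0079,"dy": -0.0128,"dz": 0,"ax": 0,"ay": 0,"az": 0,"hand": 0.4}
    - {"dx": -0.0079,"dy": -0.0128,"dz": 0,"ax": 0,"ay": 0,"az": 0,"hand": 0.4}
    - {"dx": -0.0079,"dy": -0.0128,"dz": 0,"ax": 0,"ay": 0,"az": 0,"hand": 0.4}
    - {"dx": -0.0079,"dy": -0.0128,"dz": 0,"ax": 0,"ay": 0,"az": 0,"hand": 0.4}
    - {"dx": -0.0079,"dy": -0.0128,"dz": 0,"ax": 0,"ay": 0,"az": 0,"hand": 0.4}
    - {"dx": -0.0079,"dy": -0.0128,"dz": 0,"ax": 0,"ay": 0,"az": 0,"hand": 0.4}
    - {"dx": -0.0079,"dy": -0.0128,"dz": 0,"ax": 0,"ay": 0,"az": 0,"hand": 0.4}
    - {"dx": -0.0079,"dy": -0.0128,"dz": 0,"ax": 0,"ay": 0,"az": 0,"hand": 0.4}
    - {"dx": -0.0079,"dy": -0.0128,"dz": 0,"ax": 0,"ay": 0,"az": 0,"hand": 0.4}
    - {"dx": -0.0079,"dy": -0.0128,"dz": 0,"ax": 0,"ay": 0,"az": 0,"hand": 0.4}
    - {"dx": -0.0079,"dy": -0.0128,"dz": 0,"ax": 0,"ay": 0,"az": 0,"hand": 0.4}
    - {"dx": -0.0079,"dy": -0.0128,"dz": 0,"ax": 0,"ay": 0,"az": 0,"hand": 0.4}
    - {"dx": -0.0079,"dy": -0.0128,"dz": 0,"ax": 0,"ay": 0,"az": 0,"hand": 0.4}
    - {"dx": -0.004,"dy": -0.0064,"dz": 0,"ax": 0,"ay": 0,"az": 0,"hand": 0.4}
    - {"dx": 0,"dy": 0,"dz": 0,"ax": 0,"ay": 0,"az": 0,"hand": 0.4}
    - {"dx": 0,"dy": 0,"dz": 0,"ax": 0,"ay": 0,"az": 0,"hand": 0.4}

```text
time: 23.85
position: [0.4868, -0.1605, 0.008]
eef_rot: [0.001, 0.998, -0.06, 0.002]
force: [2.1, 0.9, 9.1]
finger_gap: 0.544
finger_force: 62.0
```

```bash
python3 st.py
```

```text
23.85 pos [ 0.4868 -0.1605  0.008 ] phi -6.86 mz 0.062 F [2.1 0.9 9.1] gap 0.544 q6 1.235 e6 0.102 dq6 -0.002
press xy 0.002 -0.2209
```

play_rows:
  series:
    - {"dx": -0.002,"dy": -0.007,"dz": 0,"ax": 0,"ay": 0,"az": 0,"hand": 0.4}
    - {"dx": 0,"dy": -0.014,"dz": 0,"ax": 0,"ay": 0,"az": 0,"hand": 0.4}
    - {"dx": 0,"dy": -0.014,"dz": 0,"ax": 0,"ay": 0,"az": 0,"hand": 0.4}
    - {"dx": 0,"dy": -0.014,"dz": 0,"ax": 0,"ay": 0,"az": 0,"hand": 0.4}
    - {"dx": 0,"dy": -0.014,"dz": 0,"ax": 0,"ay": 0,"az": 0,"hand": 0.4}
    - {"dx": 0,"dy": -0.014,"dz": 0,"ax": 0,"ay": 0,"az": 0,"hand": 0.4}
    - {"dx": 0,"dy": -0.014,"dz": 0,"ax": 0,"ay": 0,"az": 0,"hand": 0.4}
    - {"dx": 0,"dy": -0.014,"dz": 0,"ax": 0,"ay": 0,"az": 0,"hand": 0.4}
    - {"dx": 0,"dy": -0.014,"dz": 0,"ax": 0,"ay": 0,"az": 0,"hand": 0.4}
    - {"dx": 0,"dy": -0.014,"dz": 0,"ax": 0,"ay": 0,"az": 0,"hand": 0.4}
    - {"dx": 0,"dy": -0.014,"dz": 0,"ax": 0,"ay": 0,"az": 0,"hand": 0.4}
    - {"dx": 0,"dy": -0.014,"dz": 0,"ax": 0,"ay": 0,"az": 0,"hand": 0.4}
    - {"dx": 0,"dy": 0,"dz": 0,"ax": 0,"ay": 0,"az": 0,"hand": 0.4}
    - {"dx": 0,"dy": 0,"dz": 0,"ax": 0,"ay": 0,"az": 0,"hand": 0.4}

```text
time: 25.25
position: [0.5039, -0.0, 0.008]
eef_rot: [0.0, 0.998, -0.06, 0.002]
force: [0.7, 0.5, 9.9]
finger_gap: 0.544
finger_force: 62.0
```

```bash
python3 st.py
```

```text
25.25 pos [ 0.5039 -0.      0.008 ] phi -6.84 mz 0.071 F [0.7 0.5 9.9] gap 0.544 q6 1.552 e6 0.091 dq6 -0.002
press xy -0.0003 -0.0595
```

play_rows:
  series:
    - {"dx": 0,"dy": 0,"dz": 0,"ax": 0,"ay": 0,"az": 0,"hand": 0.75}
    - {"dx": 0,"dy": 0,"dz": 0,"ax": 0,"ay": 0,"az": 0,"hand": 0.75}
    - {"dx": 0,"dy": 0,"dz": 0,"ax": 0,"ay": 0,"az": 0,"hand": 0.75}
    - {"dx": 0,"dy": 0,"dz": -0.025,"ax": 0,"ay": 0,"az": 0,"hand": 0.75}
    - {"dx": 0,"dy": 0,"dz": -0.04,"ax": 0,"ay": 0,"az": 0,"hand": 0.75}
    - {"dx": 0,"dy": 0,"dz": -0.02,"ax": 0,"ay": 0,"az": 0,"hand": 0.75}
    - {"dx": 0,"dy": 0.02,"dz": 0,"ax": 0,"ay": 0,"az": 0,"hand": 0}
    - {"dx": 0,"dy": 0.02,"dz": 0,"ax": 0,"ay": 0,"az": 0,"hand": 0}
    - {"dx": 0,"dy": 0.02,"dz": 0,"ax": 0,"ay": 0,"az": 0,"hand": 0}
    - {"dx": 0,"dy": 0,"dz": 0,"ax": 0,"ay": 0,"az": 0,"hand": 0}
    - {"dx": 0,"dy": 0,"dz": 0,"ax": 0,"ay": 0,"az": 0,"hand": 0}
    - {"dx": 0,"dy": 0,"dz": 0,"ax": 0,"ay": 0,"az": 0,"hand": 0}
    - {"dx": 0,"dy": 0,"dz": 0,"ax": 0,"ay": 0,"az": 0,"hand": 0}

```text
time: 26.55
position: [0.4952, -0.0591, 0.0913]
eef_rot: [-0.0, 0.998, -0.06, -0.0]
force: [-0.1, 0.2, -0.3]
finger_gap: 0.003
finger_force: 0.0
```

```bash
python3 st.py; python3 tins.py
```

```text
26.55 pos [ 0.4952 -0.0591  0.0913] phi -6.83 mz -0.004 F [-0.1  0.2 -0.3] gap 0.003 q6 1.431 e6 0.002 dq6 -0.002
press xy -0.0018 -0.1192
top
top barrel 2 r 0.0092 cw deg rel home 9.8
top ring 6 r 0.0220 cw deg rel home 5.8
top housing 1 r 0.0354 cw deg rel home 2.6
  disc px [237. 189.] 213 [0.5161 0.0892 0.0506]
  disc px [266. 193.] 159 [0.5049 0.0047 0.0504]
  disc px [266. 221.] 115 [0.4235 0.0032 0.0522]
  disc px [388. 224.] 223 [ 0.4228 -0.3472  0.0508]
  disc px [374. 261.] 232 [ 0.3159 -0.3052  0.0508]
side
side barrel 13 r 0.0093 cw deg rel home 0.9
side ring 15 r 0.0212 cw deg rel home 1.2
side housing 4 r 0.0218 cw deg rel home 5.2
  disc px [262. 134.] 68 [ 0.6736 -0.2403  0.0511]
  disc px [347. 141.] 129 [ 0.4145 -0.3466  0.052 ]
  disc px [374. 159.] 143 [ 0.3082 -0.3049  0.0518]
  disc px [372. 182.] 164 [ 0.2781 -0.2022  0.052 ]
  disc px [228. 191.] 65 [0.6219 0.0483 0.0527]
  disc px [273. 197.] 175 [0.4992 0.0008 0.0511]
  disc px [302. 207.] 184 [ 0.4112 -0.003   0.0523]
  disc px [255. 216.] 202 [0.5087 0.0899 0.0507]
```

play_rows:
  series:
    - {"dx": 0.0015,"dy": 0,"dz": 0.0196,"ax": 0,"ay": 0,"az": 0,"hand": 0}
    - {"dx": 0,"dy": 0,"dz": 0.0196,"ax": 0,"ay": 0,"az": 0,"hand": 0}
    - {"dx": 0,"dy": 0,"dz": 0.0196,"ax": 0,"ay": 0,"az": 0,"hand": 0}
    - {"dx": 0,"dy": 0,"dz": 0.0186,"ax": 0,"ay": 0,"az": 0,"hand": 0}
    - {"dx": 0,"dy": 0,"dz": 0,"ax": 6,"ay": 0,"az": 0,"hand": 0}
    - {"dx": 0,"dy": -0.0084,"dz": 0.0009,"ax": 0,"ay": 0,"az": 0,"hand": 0}
    - {"dx": 0,"dy": -0.0084,"dz": 0.0009,"ax": 0,"ay": 0,"az": 0,"hand": 0}
    - {"dx": 0,"dy": -0.0084,"dz": 0.0009,"ax": 0,"ay": 0,"az": 0,"hand": 0}
    - {"dx": 0,"dy": -0.0084,"dz": 0.0009,"ax": 0,"ay": 0,"az": 0,"hand": 0}
    - {"dx": 0,"dy": -0.0084,"dz": 0.0009,"ax": 0,"ay": 0,"az": 0,"hand": 0}
    - {"dx": 0,"dy": -0.0084,"dz": 0.0009,"ax": 0,"ay": 0,"az": 0,"hand": 0}
    - {"dx": 0,"dy": -0.0084,"dz": 0.0009,"ax": 0,"ay": 0,"az": 0,"hand": 0}
    - {"dx": 0,"dy": -0.0084,"dz": 0.0009,"ax": 0,"ay": 0,"az": 0,"hand": 0}
    - {"dx": 0,"dy": 0,"dz": 0,"ax": 0,"ay": 0,"az": 0,"hand": 0}

```text
time: 28.05
position: [0.5049, 0.0083, 0.014]
eef_rot: [-0.052, 0.997, -0.059, 0.003]
force: [-0.5, 0.2, 0.5]
finger_gap: 0.001
finger_force: 0.0
```

```bash
python3 st.py; python3 tins.py | grep -E "top|side|0\.5[01]"
```

```text
28.05 pos [0.5049 0.0083 0.014 ] phi -6.82 mz 0.012 F [-0.5  0.2  0.5] gap 0.001 q6 1.388 e6 0.077 dq6 -0.016
press xy -0.0003 -0.0511
top
top barrel 5 r 0.0094 cw deg rel home 2.1
top ring 8 r 0.0193 cw deg rel home -0.9
  disc px [236. 188.] 210 [0.5166 0.0927 0.0505]
  disc px [250. 194.] 66 [0.5023 0.0518 0.0505]
side
side barrel 12 r 0.0086 cw deg rel home -5.0
side ring 16 r 0.0214 cw deg rel home 1.5
side housing 4 r 0.0299 cw deg rel home 0.9
```

play_rows:
  series:
    - {"dx": 0,"dy": -0.0084,"dz": 0.0009,"ax": 0,"ay": 0,"az": 0,"hand": 0}
    - {"dx": 0,"dy": -0.0084,"dz": 0.0009,"ax": 0,"ay": 0,"az": 0,"hand": 0}
    - {"dx": 0,"dy": -0.0084,"dz": 0.0009,"ax": 0,"ay": 0,"az": 0,"hand": 0}
    - {"dx": 0,"dy": -0.0084,"dz": 0.0009,"ax": 0,"ay": 0,"az": 0,"hand": 0}
    - {"dx": 0,"dy": 0,"dz": 0,"ax": 0,"ay": 0,"az": 0,"hand": 0}

```text
time: 28.65
position: [0.5089, 0.0419, 0.0139]
eef_rot: [-0.053, 0.997, -0.059, 0.003]
force: [-0.1, 0.0, 0.3]
finger_gap: -0.002
finger_force: 0.0
```

```bash
python3 st.py; python3 tins.py | grep -E "top|side|0\.5[012]"
```

```text
28.65 pos [0.5089 0.0419 0.0139] phi -6.82 mz -0.027 F [-0.1  0.   0.3] gap -0.002 q6 1.455 e6 0.077 dq6 -0.015
press xy -0.0004 -0.0172
top
top barrel 5 r 0.0093 cw deg rel home 3.2
top ring 11 r 0.0213 cw deg rel home 2.4
  disc px [227. 188.] 267 [0.5175 0.119  0.0502]
side
side barrel 12 r 0.0089 cw deg rel home -1.2
side ring 15 r 0.0216 cw deg rel home 3.6
side housing 6 r 0.0231 cw deg rel home 3.9
```

play_rows:
  series:
    - {"dx": 0,"dy": -0.002,"dz": 0.0002,"ax": 0,"ay": 0,"az": 0,"hand": 0}
    - {"dx": 0,"dy": -0.002,"dz": 0.0002,"ax": 0,"ay": 0,"az": 0,"hand": 0}

```text
time: 28.95
position: [0.5095, 0.0443, 0.0139]
eef_rot: [-0.052, 0.997, -0.06, 0.003]
force: [-0.8, -1.1, -0.5]
finger_gap: -0.003
finger_force: 0.8
```

```bash
python3 st.py
```

```text
28.95 pos [0.5095 0.0443 0.0139] phi -6.88 mz 0.015 F [-0.8 -1.1 -0.5] gap -0.003 q6 1.463 e6 -0.035 dq6 0.040
press xy -0.0 -0.0148
```

play_rows:
  series:
    - {"dx": 0,"dy": -0.002,"dz": 0.0002,"ax": 0,"ay": 0,"az": 0,"hand": 0}
    - {"dx": 0,"dy": -0.001,"dz": 0.0001,"ax": 0,"ay": 0,"az": 0,"hand": 0}

```text
time: 29.15
position: [0.5098, 0.0475, 0.0139]
eef_rot: [-0.052, 0.997, -0.06, 0.003]
force: [-0.2, -1.4, -0.3]
finger_gap: 0.001
finger_force: 0.7
```

```bash
python3 st.py
```

```text
29.15 pos [0.5098 0.0475 0.0139] phi -6.88 mz 0.018 F [-0.2 -1.4 -0.3] gap 0.001 q6 1.469 e6 -0.008 dq6 0.019
press xy -0.0001 -0.0116
```

play_rows:
  series:
    - {"dx": 0,"dy": -0.001,"dz": 0.0001,"ax": 0,"ay": 0,"az": 0,"hand": 0}

```text
time: 29.25
position: [0.5099, 0.0484, 0.0139]
eef_rot: [-0.052, 0.997, -0.06, 0.003]
force: [-0.8, -1.3, -1.4]
finger_gap: 0.001
finger_force: 0.7
```

```bash
python3 st.py
```

```text
29.25 pos [0.5099 0.0484 0.0139] phi -6.88 mz -0.034 F [-0.8 -1.3 -1.4] gap 0.001 q6 1.471 e6 -0.016 dq6 0.020
press xy -0.0001 -0.0106
```

play_rows:
  series:
    - {"dx": 0,"dy": -0.001,"dz": 0.0001,"ax": 0,"ay": 0,"az": 0,"hand": 0}

```text
time: 29.35
position: [0.5101, 0.0495, 0.0139]
eef_rot: [-0.052, 0.997, -0.06, 0.003]
force: [-0.3, -1.5, -0.2]
finger_gap: 0.001
finger_force: 0.7
```

```bash
python3 st.py|cut -c1-90; python3 tins.py | grep -E "top|side|0\.5[012]"
```

```text
29.35 pos [0.5101 0.0495 0.0139] phi -6.88 mz 0.029 F [-0.3 -1.5 -0.2] gap 0.001 q6 1.473 
press xy -0.0001 -0.0096
top
top barrel 5 r 0.0093 cw deg rel home 2.8
top ring 13 r 0.0217 cw deg rel home 2.6
  disc px [224. 188.] 254 [0.5185 0.1268 0.0504]
side
side barrel 12 r 0.0086 cw deg rel home -6.0
side ring 12 r 0.0213 cw deg rel home 2.0
side housing 4 r 0.0220 cw deg rel home 6.1
```

play_rows:
  series:
    - {"dx": 0,"dy": -0.001,"dz": 0.0001,"ax": 0,"ay": 0,"az": 0,"hand": 0}

```text
time: 29.55
position: [0.5101, 0.0503, 0.0139]
eef_rot: [-0.052, 0.997, -0.06, 0.003]
force: [-1.2, -4.4, 0.1]
finger_gap: 0.001
finger_force: 2.1
```

play_rows:
  series:
    - {"dx": 0,"dy": -0.001,"dz": 0.0001,"ax": 0,"ay": 0,"az": 0,"hand": 0}

```text
time: 29.65
position: [0.5103, 0.0506, 0.0139]
eef_rot: [-0.051, 0.997, -0.059, 0.003]
force: [-1.4, -7.3, 0.6]
finger_gap: -0.003
finger_force: 3.9
```

```bash
python3 st.py; python3 - <<'E'
from h import *
im=[]
for n,(u,v),a,b in(("top",(245,190),42,40),("side",(268,212),42,40)):
    p,d,W=snap(n); im.append(cv2.resize(p[v-b:v+b,u-a:u+a],(400,381),interpolation=cv2.INTER_CUBIC))
save("lane.png",np.hstack(im))
E
```

```text
29.65 pos [0.5103 0.0506 0.0139] phi -6.80 mz 0.030 F [-1.4 -7.3  0.6] gap -0.003 q6 1.477 e6 -0.017 dq6 0.023
press xy 0.0 -0.0085
```

View pics/lane.png

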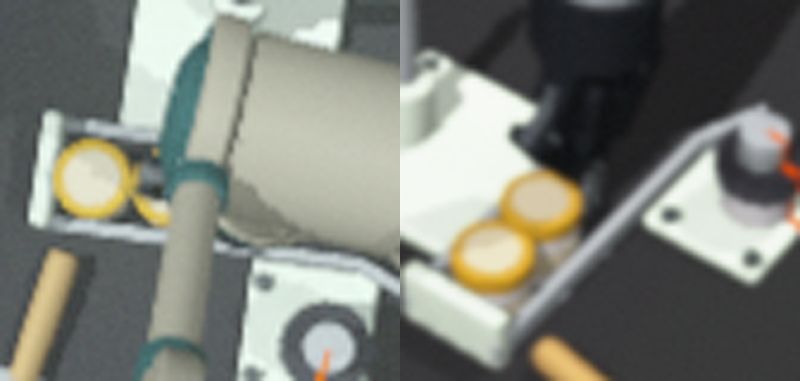

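Force rose to 7 N. The left half shows tin B against the end stop at (92,178), and the right half shows tin A directly behind it, so both are home. Next I'll back off and go to the platen.

play_rows:
  series:
    - {"dx": 0,"dy": 0.02,"dz": -0.002,"ax": 0,"ay": 0,"az": 0,"hand": 0}
    - {"dx": 0,"dy": 0.02,"dz": -0.002,"ax": 0,"ay": 0,"az": 0,"hand": 0}
    - {"dx": 0,"dy": 0,"dz": -0.03,"ax": -6,"ay": 0,"az": 0,"hand": 0}
    - {"dx": 0,"dy": 0,"dz": -0.045,"ax": 0,"ay": 0,"az": 0,"hand": 0}
    - {"dx": 0,"dy": 0,"dz": -0.045,"ax": 0,"ay": 0,"az": 0,"hand": 0.5}
    - {"dx": 0,"dy": 0,"dz": -0.045,"ax": 0,"ay": 0,"az": 0,"hand": 0.5}
    - {"dx": 0,"dy": 0,"dz": -0.02,"ax": 0,"ay": 0,"az": -8,"hand": 0.5}
    - {"dx": 0,"dy": 0,"dz": 0,"ax": 0,"ay": 0,"az": -8,"hand": 0.5}
    - {"dx": 0,"dy": 0,"dz": 0,"ax": 0,"ay": 0,"az": -8,"hand": 0.5}
    - {"dx": 0,"dy": 0,"dz": 0,"ax": 0,"ay": 0,"az": -8,"hand": 0.5}
    - {"dx": 0,"dy": 0,"dz": 0,"ax": 0,"ay": 0,"az": -8,"hand": 0.5}
    - {"dx": 0,"dy": 0,"dz": 0,"ax": 0,"ay": 0,"az": -8,"hand": 0.5}
    - {"dx": 0,"dy": 0,"dz": 0,"ax": 0,"ay": 0,"az": -8,"hand": 0.5}
    - {"dx": 0,"dy": 0,"dz": 0,"ax": 0,"ay": 0,"az": -8,"hand": 0.5}
    - {"dx": 0,"dy": 0,"dz": 0,"ax": 0,"ay": 0,"az": -8,"hand": 0.5}
    - {"dx": 0,"dy": 0,"dz": 0,"ax": 0,"ay": 0,"az": -8,"hand": 0.5}
    - {"dx": 0,"dy": 0,"dz": 0,"ax": 0,"ay": 0,"az": -8,"hand": 0.5}
    - {"dx": 0,"dy": 0,"dz": 0,"ax": 0,"ay": 0,"az": -8,"hand": 0.5}

```text
time: 31.55
position: [0.5049, 0.0092, 0.1985]
eef_rot: [-0.0, 0.711, 0.704, 0.0]
force: [1.0, 1.0, 0.2]
finger_gap: 0.499
finger_force: 0.0
```

play_rows:
  series:
    - {"dx": 0,"dy": 0,"dz": 0,"ax": 0,"ay": 0,"az": -8,"hand": 0.5}
    - {"dx": 0,"dy": 0,"dz": 0,"ax": 0,"ay": 0,"az": -8,"hand": 0.5}
    - {"dx": 0,"dy": 0,"dz": 0,"ax": 0,"ay": 0,"az": -8,"hand": 0.5}
    - {"dx": 0,"dy": 0,"dz": 0,"ax": 0,"ay": 0,"az": -8,"hand": 0.5}
    - {"dx": 0,"dy": 0,"dz": 0,"ax": 0,"ay": 0,"az": -8,"hand": 0.5}
    - {"dx": 0,"dy": 0,"dz": 0,"ax": 0,"ay": 0,"az": -8,"hand": 0.5}
    - {"dx": 0,"dy": 0,"dz": 0,"ax": 0,"ay": 0,"az": -8,"hand": 0.5}
    - {"dx": 0,"dy": 0,"dz": 0,"ax": 0,"ay": 0,"az": -8,"hand": 0.5}
    - {"dx": 0,"dy": 0,"dz": 0,"ax": 0,"ay": 0,"az": -8,"hand": 0.5}
    - {"dx": 0,"dy": 0,"dz": 0,"ax": 0,"ay": 0,"az": -8,"hand": 0.5}
    - {"dx": 0,"dy": 0,"dz": 0,"ax": 0,"ay": 0,"az": -2.6,"hand": 0.5}
    - {"dx": 0,"dy": 0,"dz": 0,"ax": 0,"ay": 0,"az": 0,"hand": 0.5}

```text
time: 32.75
position: [0.5049, 0.0091, 0.1985]
eef_rot: [-0.0, 0.072, 0.997, 0.0]
force: [-0.7, -0.3, 0.9]
finger_gap: 0.5
finger_force: 0.0
```

```bash
python3 st.py; python3 - <<'E'
from h import *
for n in("top","side"):
    p,d,W=snap(n); np.savez("/tmp/"+n+"6",p=p,d=d,W=W)
from fit import *
for n in("top","side"):
    W=np.load(f"/tmp/{n}6.npz")["W"]
    for nm,c,rad,a,b in [("bush",(.335,.398),.04,.053,.068),("handle",(.45,.378),.06,.074,.09)]:
        P=top_pts(W,c,rad,a,b); m=P.mean(0); e,v=np.linalg.eigh(np.cov(P[:,:2].T)); print(n,nm,len(P),m.round(4),mid(P).round(4),"ang",np.degrees(np.arctan2(v[1,1],v[0,1])).round(1))
E
```

```text
32.75 pos [0.5049 0.0091 0.1985] phi 171.71 mz 0.010 F [-0.7 -0.3  0.9] gap 0.500 q6 -1.547 e6 -0.222 dq6 0.034
press xy -0.0003 -0.0503
top bush 187 [0.3387 0.3956 0.0601] [0.3393 0.3957] ang 83.4
top handle 167 [0.4515 0.3787 0.08  ] [0.4506 0.3791] ang 171.1
side bush 315 [0.3321 0.3955 0.0602] [0.3324 0.3949] ang 80.7
side handle 234 [0.4439 0.3797 0.0803] [0.4441 0.3789] ang 172.0
```

play_rows:
  series:
    - {"dx": 0.011,"dy": 0.0358,"dz": 0,"ax": 0,"ay": 0,"az": 0,"hand": 0.6}
    - {"dx": 0.011,"dy": 0.0358,"dz": 0,"ax": 0,"ay": 0,"az": 0,"hand": 0.6}
    - {"dx": 0.011,"dy": 0.0358,"dz": 0,"ax": 0,"ay": 0,"az": 0,"hand": 0.6}
    - {"dx": 0.011,"dy": 0.0358,"dz": 0,"ax": 0,"ay": 0,"az": 0,"hand": 0.6}
    - {"dx": 0.011,"dy": 0.0358,"dz": 0,"ax": 0,"ay": 0,"az": 0,"hand": 0.6}
    - {"dx": 0.011,"dy": 0.0358,"dz": 0,"ax": 0,"ay": 0,"az": 0,"hand": 0.6}
    - {"dx": 0.011,"dy": 0.0358,"dz": 0,"ax": 0,"ay": 0,"az": 0,"hand": 0.6}
    - {"dx": 0.011,"dy": 0.0358,"dz": 0,"ax": 0,"ay": 0,"az": 0,"hand": 0.6}
    - {"dx": 0.011,"dy": 0.0358,"dz": 0,"ax": 0,"ay": 0,"az": 0,"hand": 0.6}
    - {"dx": 0.011,"dy": 0.0358,"dz": 0,"ax": 0,"ay": 0,"az": 0,"hand": 0.6}
    - {"dx": 0,"dy": 0,"dz": 0.03,"ax": 0,"ay": 0,"az": 0,"hand": 0.6}
    - {"dx": 0,"dy": 0,"dz": 0.03,"ax": 0,"ay": 0,"az": 0,"hand": 0.6}
    - {"dx": 0,"dy": 0,"dz": 0,"ax": 0,"ay": 0,"az": 0,"hand": 0.6}
    - {"dx": 0,"dy": 0,"dz": 0,"ax": 0,"ay": 0,"az": 0,"hand": 0.6}

```text
time: 34.25
position: [0.4477, 0.3786, 0.1385]
eef_rot: [-0.0, 0.072, 0.997, -0.0]
force: [-0.2, -0.5, 0.8]
finger_gap: 0.602
finger_force: 0.0
```

```bash
python3 st.py
```

```text
34.25 pos [0.4477 0.3786 0.1385] phi 171.70 mz 0.044 F [-0.2 -0.5  0.8] gap 0.602 q6 -0.843 e6 0.004 dq6 -0.004
press xy -0.1016 0.3097
```

Down to the handle (TCP z about 0.052) and close.

play_rows:
  series:
    - {"dx": 0,"dy": 0.0005,"dz": 0.02,"ax": 0,"ay": 0,"az": 0,"hand": 0.6}
    - {"dx": 0,"dy": 0,"dz": 0.02,"ax": 0,"ay": 0,"az": 0,"hand": 0.6}
    - {"dx": 0,"dy": 0,"dz": 0.02,"ax": 0,"ay": 0,"az": 0,"hand": 0.6}
    - {"dx": 0,"dy": 0,"dz": 0.0265,"ax": 0,"ay": 0,"az": 0,"hand": 0.6}
    - {"dx": 0,"dy": 0,"dz": 0,"ax": 0,"ay": 0,"az": 0,"hand": 0.6}
    - {"dx": 0,"dy": 0,"dz": 0,"ax": 0,"ay": 0,"az": 0,"hand": 0}
    - {"dx": 0,"dy": 0,"dz": 0,"ax": 0,"ay": 0,"az": 0,"hand": 0}
    - {"dx": 0,"dy": 0,"dz": 0,"ax": 0,"ay": 0,"az": 0,"hand": 0}
    - {"dx": 0,"dy": 0,"dz": 0,"ax": 0,"ay": 0,"az": 0,"hand": 0}
    - {"dx": 0,"dy": 0,"dz": 0,"ax": 0,"ay": 0,"az": 0,"hand": 0}
    - {"dx": 0,"dy": 0,"dz": 0,"ax": 0,"ay": 0,"az": 0,"hand": 0}
    - {"dx": 0,"dy": 0,"dz": 0,"ax": 0,"ay": 0,"az": 0,"hand": 0}

```text
time: 35.45
position: [0.4495, 0.38, 0.0543]
eef_rot: [0.002, 0.072, 0.997, 0.001]
force: [0.9, -0.8, 7.4]
finger_gap: 0.177
finger_force: 60.4
```

```bash
python3 st.py
```

```text
35.45 pos [0.4495 0.38   0.0543] phi 171.73 mz -0.045 F [ 0.9 -0.8  7.4] gap 0.177 q6 -0.842 e6 -0.032 dq6 -0.001
press xy -0.1 0.3112
```

play_rows:
  series:
    - {"dx": 0,"dy": 0,"dz": -0.01,"ax": 0,"ay": 0,"az": 0,"hand": 0}
    - {"dx": 0,"dy": 0,"dz": -0.02,"ax": 0,"ay": 0,"az": 0,"hand": 0}
    - {"dx": 0,"dy": 0,"dz": -0.03,"ax": 0,"ay": 0,"az": 0,"hand": 0}
    - {"dx": 0,"dy": 0,"dz": -0.03,"ax": 0,"ay": 0,"az": 0,"hand": 0}
    - {"dx": 0,"dy": 0,"dz": -0.03,"ax": 0,"ay": 0,"az": 0,"hand": 0}
    - {"dx": 0,"dy": 0,"dz": -0.03,"ax": 0,"ay": 0,"az": 0,"hand": 0}
    - {"dx": 0,"dy": 0,"dz": -0.03,"ax": 0,"ay": 0,"az": 0,"hand": 0}
    - {"dx": 0,"dy": 0,"dz": -0.01,"ax": 0,"ay": 0,"az": 0,"hand": 0}
    - {"dx": 0,"dy": 0,"dz": 0,"ax": 0,"ay": 0,"az": 0,"hand": 0}
    - {"dx": 0,"dy": 0,"dz": 0,"ax": 0,"ay": 0,"az": 0,"hand": 0}

```text
time: 36.45
position: [0.4467, 0.3784, 0.2401]
eef_rot: [-0.002, 0.072, 0.997, -0.001]
force: [0.1, 0.5, -7.4]
finger_gap: 0.174
finger_force: 59.2
```

```bash
python3 st.py; python3 -c "
from h import *
print(readout.get_obs()['moment'])"
```

```text
36.45 pos [0.4467 0.3784 0.2401] phi 171.72 mz -0.002 F [ 0.1  0.5 -7.4] gap 0.174 q6 -0.842 e6 0.002 dq6 -0.000
press xy -0.1025 0.3093
[-0.07514187 -0.08015594 -0.00167435]
```

play_rows:
  series:
    - {"dx": -0.005,"dy": -0.013,"dz": 0,"ax": 0,"ay": 0,"az": 0,"hand": 0}
    - {"dx": -0.0093,"dy": -0.025,"dz": 0,"ax": 0,"ay": 0,"az": 0,"hand": 0}
    - {"dx": -0.0093,"dy": -0.025,"dz": 0,"ax": 0,"ay": 0,"az": 0,"hand": 0}
    - {"dx": -0.0093,"dy": -0.025,"dz": 0,"ax": 0,"ay": 0,"az": 0,"hand": 0}
    - {"dx": -0.0093,"dy": -0.025,"dz": 0,"ax": 0,"ay": 0,"az": 0,"hand": 0}
    - {"dx": -0.0093,"dy": -0.025,"dz": 0,"ax": 0,"ay": 0,"az": 0,"hand": 0}
    - {"dx": -0.004,"dy": -0.0135,"dz": 0,"ax": 0,"ay": 0,"az": 3,"hand": 0}
    - {"dx": 0,"dy": 0,"dz": 0,"ax": 0,"ay": 0,"az": 6,"hand": 0}
    - {"dx": 0,"dy": 0,"dz": 0,"ax": 0,"ay": 0,"az": 8,"hand": 0}
    - {"dx": 0,"dy": 0,"dz": 0,"ax": 0,"ay": 0,"az": 8,"hand": 0}
    - {"dx": 0,"dy": 0,"dz": 0,"ax": 0,"ay": 0,"az": 8,"hand": 0}
    - {"dx": 0,"dy": 0,"dz": 0,"ax": 0,"ay": 0,"az": 8,"hand": 0}
    - {"dx": 0,"dy": 0,"dz": 0,"ax": 0,"ay": 0,"az": 8,"hand": 0}
    - {"dx": 0,"dy": 0,"dz": 0,"ax": 0,"ay": 0,"az": 8,"hand": 0}
    - {"dx": 0,"dy": 0,"dz": 0,"ax": 0,"ay": 0,"az": 8,"hand": 0}
    - {"dx": 0,"dy": 0,"dz": 0,"ax": 0,"ay": 0,"az": 8,"hand": 0}
    - {"dx": 0,"dy": 0,"dz": 0,"ax": 0,"ay": 0,"az": 8,"hand": 0}
    - {"dx": 0,"dy": 0,"dz": 0,"ax": 0,"ay": 0,"az": 8,"hand": 0}
    - {"dx": 0,"dy": 0,"dz": 0,"ax": 0,"ay": 0,"az": 8,"hand": 0}
    - {"dx": 0,"dy": 0,"dz": 0,"ax": 0,"ay": 0,"az": 8,"hand": 0}

```text
time: 38.45
position: [0.48, 0.2209, 0.2408]
eef_rot: [-0.001, 0.837, 0.547, -0.001]
force: [-0.9, 0.0, -7.3]
finger_gap: 0.176
finger_force: 59.3
```

play_rows:
  series:
    - {"dx": 0,"dy": 0,"dz": 0,"ax": 0,"ay": 0,"az": 8,"hand": 0}
    - {"dx": 0,"dy": 0,"dz": 0,"ax": 0,"ay": 0,"az": 8,"hand": 0}
    - {"dx": 0,"dy": 0,"dz": 0,"ax": 0,"ay": 0,"az": 8,"hand": 0}
    - {"dx": 0,"dy": 0,"dz": 0,"ax": 0,"ay": 0,"az": 8,"hand": 0}
    - {"dx": 0,"dy": 0,"dz": 0,"ax": 0,"ay": 0,"az": 8,"hand": 0}
    - {"dx": 0,"dy": 0,"dz": 0,"ax": 0,"ay": 0,"az": 8,"hand": 0}
    - {"dx": 0,"dy": 0,"dz": 0,"ax": 0,"ay": 0,"az": 8,"hand": 0}
    - {"dx": 0,"dy": 0,"dz": 0,"ax": 0,"ay": 0,"az": 8,"hand": 0}
    - {"dx": 0,"dy": 0,"dz": 0,"ax": 0,"ay": 0,"az": 6.6,"hand": 0}
    - {"dx": 0,"dy": 0,"dz": 0,"ax": 0,"ay": 0,"az": 3,"hand": 0}
    - {"dx": 0,"dy": 0,"dz": 0,"ax": 0,"ay": 0,"az": 0,"hand": 0}
    - {"dx": 0,"dy": 0,"dz": 0,"ax": 0,"ay": 0,"az": 0,"hand": 0}
    - {"dx": 0,"dy": 0,"dz": 0,"ax": 0,"ay": 0,"az": 0,"hand": 0}

```text
time: 39.75
position: [0.4807, 0.2212, 0.2417]
eef_rot: [0.0, 0.998, -0.06, -0.0]
force: [0.4, -0.5, -7.8]
finger_gap: 0.177
finger_force: 59.3
```

```bash
python3 st.py; python3 -c "
from h import *
print(readout.get_obs()['moment'])
for n in('top','side'):
    p,d,W=snap(n);np.savez('/tmp/'+n+'7',p=p,d=d,W=W); print(n,proj(n,readout.get_obs()['position'])); save(n+'7.png',p)
"
```

```text
39.75 pos [0.4807 0.2212 0.2417] phi -6.87 mz -0.005 F [ 0.4 -0.5 -7.8] gap 0.177 q6 1.990 e6 -0.001 dq6 0.002
press xy -0.0499 0.1573
[-0.00897765  0.08873908 -0.0051639 ]
top [177.40122701 195.75177184]
side [237.42409025 199.12560139]
```

View pics/side7.png

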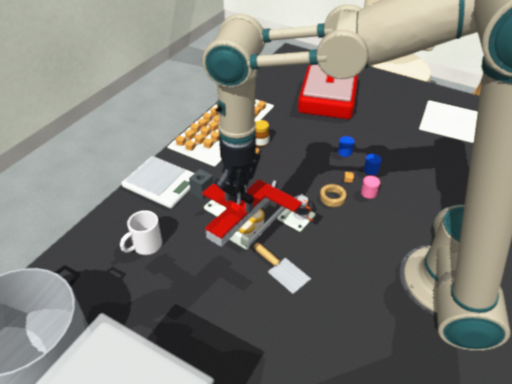

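The platen hangs level in the hand at (235,212), with the bush at (200,178) and the tongue at (300,205). Now I'll measure it in the grasp.

```bash
cat > bush.py <<'E'
from h import *
import sys
from fit import mid
def run(k,t,zb):
    th=np.radians(-6.87);xa=np.array([np.cos(th),np.sin(th)]);ya=np.array([-np.sin(th),np.cos(th)])
    out=[]
    for n in("top","side"):
        W=np.load(f"/tmp/{n}{k}.npz")["W"];D=W[...,:2]-t; X=D@xa;Y=D@ya;Z=W[...,2]-zb
        m=(abs(X-.114)<.03)&(abs(Y)<.035)&(Z>.053)&(Z<.068)
        e=lambda v:(np.percentile(v,4)+np.percentile(v,96))/2
        print(n,"bush",m.sum(),"X %.4f Y %.4f"%(e(X[m]),e(Y[m])),"mean",X[m].mean().round(4),Y[m].mean().round(4),"ztop",np.median(W[...,2][m]).round(4))
        mp=(abs(X)<.05)&(Z>.028)&(Z<.044)
        for lo,hi in((-.11,-.05),(-.05,-.02),(.02,.05),(.05,.12)):
            q=mp&(Y>lo)&(Y<hi)
            if q.sum()>10: print("  plate Y%.2f"%lo,q.sum(),"z %.4f"%np.median(W[...,2][q]),"Xmid %.4f"%e(X[q]))
        q=(X<-.06)&(X>-.13)&(abs(Y+.08)<.03)&(Z>.02)&(Z<.05)
        if q.sum()>10: print("  tongue",q.sum(),"X %.4f..%.4f"%(np.percentile(X[q],2),np.percentile(X[q],98)),"Ymid %.4f"%e(Y[q]),"z %.4f"%np.median(W[...,2][q]))
if __name__=="__main__":
    o=readout.get_obs(); run(sys.argv[1],o["position"][:2],o["position"][2]-.0543)
E
python3 bush.py 7
```

```text
top bush 262 X 0.1165 Y -0.0003 mean 0.1166 -0.0003 ztop 0.2476
  plate Y-0.11 534 z 0.2238 Xmid -0.0146
  plate Y-0.05 107 z 0.2236 Xmid -0.0067
  tongue 295 X -0.1067..-0.0611 Ymid -0.0802 z 0.2236
side bush 239 X 0.1111 Y -0.0012 mean 0.1102 -0.0007 ztop 0.248
  plate Y-0.11 377 z 0.2250 Xmid -0.0182
  plate Y-0.05 82 z 0.2244 Xmid -0.0132
  plate Y0.02 221 z 0.2247 Xmid -0.0096
  plate Y0.05 396 z 0.2243 Xmid -0.0094
  tongue 298 X -0.1130..-0.0612 Ymid -0.0812 z 0.2248
```

play_rows:
  series:
    - {"dx": 0.0035,"dy": 0.01,"dz": 0,"ax": 0,"ay": 0,"az": 0,"hand": 0}
    - {"dx": 0.007,"dy": 0.0196,"dz": 0,"ax": 0,"ay": 0,"az": 0,"hand": 0}
    - {"dx": 0.007,"dy": 0.0196,"dz": 0,"ax": 0,"ay": 0,"az": 0,"hand": 0}
    - {"dx": 0.007,"dy": 0.0196,"dz": 0,"ax": 0,"ay": 0,"az": 0,"hand": 0}
    - {"dx": 0.007,"dy": 0.0196,"dz": 0,"ax": 0,"ay": 0,"az": 0,"hand": 0}
    - {"dx": 0.007,"dy": 0.0196,"dz": 0,"ax": 0,"ay": 0,"az": 0,"hand": 0}
    - {"dx": 0.007,"dy": 0.0196,"dz": 0,"ax": 0,"ay": 0,"az": 0,"hand": 0}
    - {"dx": 0.007,"dy": 0.0196,"dz": 0,"ax": 0,"ay": 0,"az": 0,"hand": 0}
    - {"dx": 0.0032,"dy": 0.0093,"dz": 0,"ax": 0,"ay": 0,"az": 0,"hand": 0}
    - {"dx": 0,"dy": 0,"dz": 0,"ax": 0,"ay": 0,"az": 0,"hand": 0}
    - {"dx": 0,"dy": 0,"dz": 0,"ax": 0,"ay": 0,"az": 0,"hand": 0}
    - {"dx": 0,"dy": 0,"dz": 0,"ax": 0,"ay": 0,"az": 0,"hand": 0}

```text
time: 41.05
position: [0.5172, 0.0601, 0.242]
eef_rot: [-0.0, 0.998, -0.06, -0.0]
force: [-0.2, -0.1, -8.0]
finger_gap: 0.173
finger_force: 59.3
```

```bash
python3 st.py; python3 - <<'E'
from h import *
for n in("top","side"):
    p,d,W=snap(n); np.savez("/tmp/"+n+"8",p=p,d=d,W=W)
    o=readout.get_obs()["position"]; th=np.radians(-6.87)
    B=[o[0]+.1138*np.cos(th),o[1]+.1138*np.sin(th),.247]; u,v=proj(n,B).astype(int); print(n,u,v)
    s=24
    c=cv2.resize(p[v-s:v+s,u-s:u+s],(390,390),interpolation=cv2.INTER_CUBIC)
    im=c if n=="top" else np.hstack([im,c])
save("bush8.png",im)
E
python3 bush.py 8
```

```text
41.05 pos [0.5172 0.0601 0.242 ] phi -6.83 mz 0.004 F [-0.2 -0.1 -8. ] gap 0.173 q6 1.671 e6 0.002 dq6 0.001
press xy 0.0057 0.0018
top 253 133
side 223 136Traceback (most recent call last):
  File "bush.py", line 19, in <module>
    o=readout.get_obs(); run(sys.argv[1],o["position"][:2],o["position"][2]-.0543)
                         ~~~^^^^^^^^^^^^^^^^^^^^^^^^^^^^^^^^^^^^^^^^^^^^^^^^^^^^^^
  File "bush.py", line 11, in run
    print(n,"bush",m.sum(),"X %.4f Y %.4f"%(e(X[m]),e(Y[m])),"mean",X[m].mean().round(4),Y[m].mean().round(4),"ztop",np.median(W[...,2][m]).round(4))
                                            ~^^^^^^
  File "bush.py", line 10, in <lambda>
    e=lambda v:(np.percentile(v,4)+np.percentile(v,96))/2
                ~~~~~~~~~~~~~^^^^^
    return _quantile_unchecked(
        a, q, axis, out, overwrite_input, method, keepdims, weights)
    return _ureduce(a,
                    func=_quantile_ureduce_func,
    ...<5 lines>...
                    overwrite_input=overwrite_input,
                    method=method)
    r = func(a, **kwargs)
    result = _quantile(arr,
                       quantiles=q,
    ...<2 lines>...
                       out=out,
                       weights=wgt)
    slices_having_nans = np.isnan(arr[-1, ...])
                                  ~~~^^^^^^^^^
IndexError: index -1 is out of bounds for axis 0 with size 0
```

View pics/bush8.png

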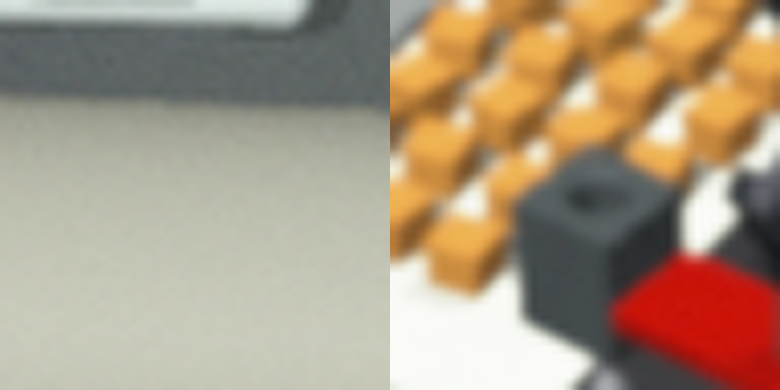

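The arm hides the bush from the top camera. The side half shows the bush level, with its hole at (597,198) and the column tip below it. I'll compare bush and column in the side camera only.

```bash
python3 - <<'E'
from h import *
o=readout.get_obs()["position"]; th=np.radians(-6.87);xa=np.array([np.cos(th),np.sin(th)]);ya=np.array([-np.sin(th),np.cos(th)])
e=lambda v:(np.percentile(v,4)+np.percentile(v,96))/2
W=np.load("/tmp/side8.npz")["W"];D=W[...,:2]-o[:2];X=D@xa;Y=D@ya
m=(abs(X-.111)<.03)&(abs(Y)<.035)&(abs(W[...,2]-.248)<.004)
b=o[:2]+e(X[m])*xa+e(Y[m])*ya; print("bush side",m.sum(),e(X[m]).round(4),e(Y[m]).round(4),b.round(4))
# column axis in side0: silhouettes per height: project model axis, compare centre columns of bright pixels
W0=np.load("/tmp/side0.npz")["W"]; p0=np.load("/tmp/side0.npz")["p"]
C=np.array([.6271,.0447])
for lo in np.arange(.06,.175,.01):
    k=(np.hypot(W0[...,0]-.627,W0[...,1]-.045)<.02)&(W0[...,2]>lo)&(W0[...,2]<lo+.01)
    q=W0[k]; print("%.3f"%lo,k.sum(),q.mean(0).round(4), "u %.2f"%np.nonzero(k)[1].mean())
# ray direction horizontally from camera
c=vision.calibration("side");T=np.array(c["camera_from_world"]);cam=-T[:3,:3].T@T[:3,3];print(cam.round(3))
E
```

```text
bush side 155 0.1109 -0.0018 [0.6272 0.045 ]
0.060 16 [0.6254 0.0489 0.0641] u 226.88
0.070 11 [0.6253 0.0481 0.0755] u 226.91
0.080 14 [0.6246 0.0478 0.0854] u 227.07
0.090 14 [0.6253 0.0472 0.0959] u 226.86
0.100 15 [0.6247 0.0468 0.1056] u 227.00
0.110 15 [0.6269 0.0469 0.1153] u 226.20
0.120 17 [0.6256 0.0468 0.1251] u 226.53
0.130 17 [0.6251 0.0465 0.1362] u 226.59
0.140 14 [0.6249 0.0459 0.145 ] u 226.64
0.150 16 [0.6262 0.0475 0.1556] u 225.81
0.160 14 [0.627  0.0459 0.1647] u 225.79
0.170 8 [0.6264 0.044  0.1724] u 226.25
[0.077 0.855 0.996]
```

play_rows:
  series:
    - {"dx": 0.0009,"dy": 0.0013,"dz": 0.005,"ax": 0,"ay": 0,"az": 0,"hand": 0}
    - {"dx": 0,"dy": 0,"dz": 0.005,"ax": 0,"ay": 0,"az": 0,"hand": 0}
    - {"dx": 0,"dy": 0,"dz": 0.005,"ax": 0,"ay": 0,"az": 0,"hand": 0}
    - {"dx": 0,"dy": 0,"dz": 0.005,"ax": 0,"ay": 0,"az": 0,"hand": 0}
    - {"dx": 0,"dy": 0,"dz": 0.004,"ax": 0,"ay": 0,"az": 0,"hand": 0}
    - {"dx": 0,"dy": 0,"dz": 0.003,"ax": 0,"ay": 0,"az": 0,"hand": 0}
    - {"dx": 0,"dy": 0,"dz": 0,"ax": 0,"ay": 0,"az": 0,"hand": 0}

```text
time: 41.85
position: [0.5179, 0.0578, 0.2145]
eef_rot: [0.0, 0.998, -0.06, -0.001]
force: [-0.3, 1.5, -8.1]
finger_gap: 0.175
finger_force: 59.2
```

```bash
echo 'print(o["moment"].round(3))'>>st.py; python3 st.py
```

```text
41.85 pos [0.5179 0.0578 0.2145] phi -6.88 mz 0.020 F [-0.3  1.5 -8.1] gap 0.175 q6 1.668 e6 -0.000 dq6 -0.000
press xy 0.0067 -0.0004
[0.022 0.119 0.02 ]
```

play_rows:
  series:
    - {"dx": 0,"dy": 0,"dz": 0.003,"ax": 0,"ay": 0,"az": 0,"hand": 0}
    - {"dx": 0,"dy": 0,"dz": 0.003,"ax": 0,"ay": 0,"az": 0,"hand": 0}
    - {"dx": 0,"dy": 0,"dz": 0,"ax": 0,"ay": 0,"az": 0,"hand": 0}

```text
time: 42.15
position: [0.5179, 0.0578, 0.2086]
eef_rot: [0.0, 0.998, -0.06, -0.0]
force: [0.2, 0.1, -7.9]
finger_gap: 0.175
finger_force: 59.2
```

```bash
python3 st.py
```

```text
42.15 pos [0.5179 0.0578 0.2086] phi -6.88 mz 0.030 F [ 0.2  0.1 -7.9] gap 0.175 q6 1.668 e6 -0.001 dq6 0.002
press xy 0.0067 -0.0004
[-0.031  0.066  0.03 ]
```

play_rows:
  series:
    - {"dx": 0,"dy": 0,"dz": 0.002,"ax": 0,"ay": 0,"az": 0,"hand": 0}
    - {"dx": 0,"dy": 0,"dz": 0.002,"ax": 0,"ay": 0,"az": 0,"hand": 0}
    - {"dx": 0,"dy": 0,"dz": 0,"ax": 0,"ay": 0,"az": 0,"hand": 0}

```text
time: 42.45
position: [0.5181, 0.0578, 0.2047]
eef_rot: [0.0, 0.998, -0.06, -0.0]
force: [-0.8, -0.2, -7.6]
finger_gap: 0.178
finger_force: 59.3
```

```bash
python3 st.py
```

```text
42.45 pos [0.5181 0.0578 0.2047] phi -6.88 mz -0.035 F [-0.8 -0.2 -7.6] gap 0.178 q6 1.668 e6 -0.000 dq6 -0.000
press xy 0.0069 -0.0004
[ 0.     0.107 -0.035]
```

play_rows:
  series:
    - {"dx": 0,"dy": 0,"dz": 0.002,"ax": 0,"ay": 0,"az": 0,"hand": 0}
    - {"dx": 0,"dy": 0,"dz": 0.002,"ax": 0,"ay": 0,"az": 0,"hand": 0}
    - {"dx": 0,"dy": 0,"dz": 0,"ax": 0,"ay": 0,"az": 0,"hand": 0}

```text
time: 42.75
position: [0.518, 0.0578, 0.2007]
eef_rot: [0.0, 0.998, -0.06, -0.0]
force: [0.3, 0.7, -7.9]
finger_gap: 0.174
finger_force: 59.3
```

```bash
python3 st.py
```

```text
42.75 pos [0.518  0.0578 0.2007] phi -6.88 mz -0.017 F [ 0.3  0.7 -7.9] gap 0.174 q6 1.668 e6 -0.001 dq6 -0.000
press xy 0.0068 -0.0004
[ 0.012  0.142 -0.017]
```

play_rows:
  series:
    - {"dx": 0,"dy": 0,"dz": 0.002,"ax": 0,"ay": 0,"az": 0,"hand": 0}
    - {"dx": 0,"dy": 0,"dz": 0.002,"ax": 0,"ay": 0,"az": 0,"hand": 0}
    - {"dx": 0,"dy": 0,"dz": 0,"ax": 0,"ay": 0,"az": 0,"hand": 0}

```text
time: 43.05
position: [0.518, 0.0578, 0.1967]
eef_rot: [0.0, 0.998, -0.06, -0.0]
force: [0.1, -0.2, -7.7]
finger_gap: 0.171
finger_force: 59.3
```

```bash
python3 st.py
```

```text
43.05 pos [0.518  0.0578 0.1967] phi -6.88 mz -0.013 F [ 0.1 -0.2 -7.7] gap 0.171 q6 1.668 e6 -0.001 dq6 -0.002
press xy 0.0068 -0.0004
[ 0.059  0.066 -0.013]
```

The bush is past the taper with no side force. Continuing down.

play_rows:
  series:
    - {"dx": 0,"dy": 0,"dz": 0.004,"ax": 0,"ay": 0,"az": 0,"hand": 0}
    - {"dx": 0,"dy": 0,"dz": 0.004,"ax": 0,"ay": 0,"az": 0,"hand": 0}
    - {"dx": 0,"dy": 0,"dz": 0.004,"ax": 0,"ay": 0,"az": 0,"hand": 0}
    - {"dx": 0,"dy": 0,"dz": 0.004,"ax": 0,"ay": 0,"az": 0,"hand": 0}
    - {"dx": 0,"dy": 0,"dz": 0.004,"ax": 0,"ay": 0,"az": 0,"hand": 0}
    - {"dx": 0,"dy": 0,"dz": 0,"ax": 0,"ay": 0,"az": 0,"hand": 0}

```text
time: 43.65
position: [0.5177, 0.0578, 0.1763]
eef_rot: [0.0, 0.998, -0.06, -0.001]
force: [0.1, 0.8, -7.8]
finger_gap: 0.175
finger_force: 59.2
```

```bash
python3 st.py
```

```text
43.65 pos [0.5177 0.0578 0.1763] phi -6.87 mz 0.009 F [ 0.1  0.8 -7.8] gap 0.175 q6 1.668 e6 -0.001 dq6 -0.000
press xy 0.0065 -0.0004
[0.065 0.118 0.009]
```

play_rows:
  series:
    - {"dx": 0,"dy": 0,"dz": 0.004,"ax": 0,"ay": 0,"az": 0,"hand": 0}
    - {"dx": 0,"dy": 0,"dz": 0.004,"ax": 0,"ay": 0,"az": 0,"hand": 0}
    - {"dx": 0,"dy": 0,"dz": 0.004,"ax": 0,"ay": 0,"az": 0,"hand": 0}
    - {"dx": 0,"dy": 0,"dz": 0.004,"ax": 0,"ay": 0,"az": 0,"hand": 0}
    - {"dx": 0,"dy": 0,"dz": 0.004,"ax": 0,"ay": 0,"az": 0,"hand": 0}
    - {"dx": 0,"dy": 0,"dz": 0.004,"ax": 0,"ay": 0,"az": 0,"hand": 0}
    - {"dx": 0,"dy": 0,"dz": 0.004,"ax": 0,"ay": 0,"az": 0,"hand": 0}
    - {"dx": 0,"dy": 0,"dz": 0,"ax": 0,"ay": 0,"az": 0,"hand": 0}

```text
time: 44.45
position: [0.5178, 0.0578, 0.1483]
eef_rot: [0.0, 0.998, -0.06, -0.001]
force: [-0.8, 0.0, -6.3]
finger_gap: 0.178
finger_force: 59.2
```

```bash
python3 st.py
```

```text
44.45 pos [0.5178 0.0578 0.1483] phi -6.87 mz 0.052 F [-0.8  0.  -6.3] gap 0.178 q6 1.668 e6 -0.001 dq6 0.001
press xy 0.0066 -0.0004
[0.038 0.057 0.052]
```

play_rows:
  series:
    - {"dx": 0,"dy": 0,"dz": 0.004,"ax": 0,"ay": 0,"az": 0,"hand": 0}
    - {"dx": 0,"dy": 0,"dz": 0.004,"ax": 0,"ay": 0,"az": 0,"hand": 0}
    - {"dx": 0,"dy": 0,"dz": 0.004,"ax": 0,"ay": 0,"az": 0,"hand": 0}
    - {"dx": 0,"dy": 0,"dz": 0.004,"ax": 0,"ay": 0,"az": 0,"hand": 0}
    - {"dx": 0,"dy": 0,"dz": 0.004,"ax": 0,"ay": 0,"az": 0,"hand": 0}
    - {"dx": 0,"dy": 0,"dz": 0.004,"ax": 0,"ay": 0,"az": 0,"hand": 0}
    - {"dx": 0,"dy": 0,"dz": 0.004,"ax": 0,"ay": 0,"az": 0,"hand": 0}
    - {"dx": 0,"dy": 0,"dz": 0,"ax": 0,"ay": 0,"az": 0,"hand": 0}

```text
time: 45.25
position: [0.5177, 0.0578, 0.1203]
eef_rot: [0.0, 0.998, -0.06, -0.001]
force: [0.2, -0.2, -6.9]
finger_gap: 0.17
finger_force: 59.2
```

```bash
python3 st.py; python3 tins.py|grep -E "barrel|ring"
```

```text
45.25 pos [0.5177 0.0578 0.1203] phi -6.88 mz -0.008 F [ 0.2 -0.2 -6.9] gap 0.170 q6 1.668 e6 -0.001 dq6 0.001
press xy 0.0065 -0.0004
[ 0.015  0.077 -0.008]
top ring 9 r 0.0239 cw deg rel home 4.7
side barrel 15 r 0.0061 cw deg rel home -19.9
side ring 17 r 0.0215 cw deg rel home 1.9
```

```bash
python3 - <<'E'
from h import *
W=np.load("/tmp/side7.npz")["W"]; th=np.radians(-6.9);xa=np.array([np.cos(th),np.sin(th)]);ya=np.array([-np.sin(th),np.cos(th)])
for k in("side7","side8","side5","top7","top8","top5"):
    W=np.load(f"/tmp/{k}.npz")["W"];D=W[...,:2]-np.array([.5113-.004*(1 if "side" in k else -1),.059]);X=D@xa;Y=D@ya
    m=(abs(X)<.03)&(abs(Y)<.15)&(W[...,2]>.044)&(W[...,2]<.056)
    if m.sum()>5: print(k,m.sum(),"Y",np.percentile(Y[m],[2,98]).round(4))
    p=np.load(f"/tmp/{k}.npz")["p"]; f=p.astype(int)
    w=(f[...,0]>150)&(f[...,1]>100)&(f[...,2]<90)&(W[...,2]>.042)&(W[...,2]<.057)
    q=W[w]; 
    n,l,s,c=cv2.connectedComponentsWithStats(w.astype(np.uint8))
    for i in range(1,n):
        if s[i,4]>8: print("   brass",c[i].round(0),s[i,4],np.nanmean(W[l==i],0).round(3))
o=readout.get_obs()
p=vision.snapshot("side")[0]; save("press9.png",cv2.resize(p[140:260,190:350],(800,600),interpolation=cv2.INTER_CUBIC))
E
```

```text
side7 244 Y [0.0064 0.1011]
   brass [251. 223.] 79 [0.503 0.118 0.05 ]
side8 405 Y [0.0059 0.0943]
   brass [251. 223.] 133 [0.504 0.117 0.05 ]
side5 179 Y [0.0099 0.1027]
   brass [260. 218.] 25 [0.492 0.089 0.051]
   brass [246. 229.] 71 [0.507 0.142 0.049]
top7 423 Y [0.0063 0.0954]
   brass [235. 186.] 79 [0.522 0.095 0.05 ]
top8 88 Y [0.0158 0.0897]
top5 16 Y [0.0161 0.0705]
   brass [237. 196.] 9 [0.496 0.087 0.05 ]
```

View pics/press9.png

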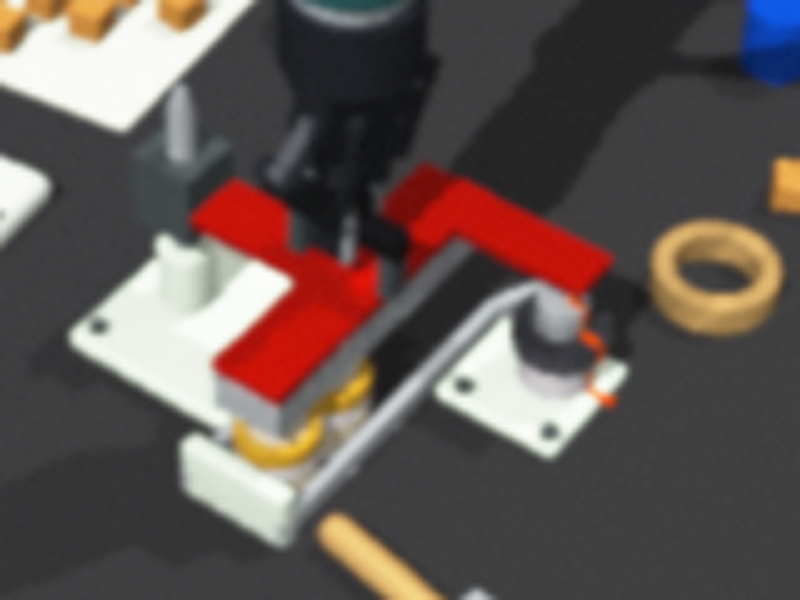

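The picture shows the bush on the column, the tongue over the stop at (560,275), and both brass lids under the bar end. Now I'll press gently.

play_rows:
  series:
    - {"dx": 0,"dy": 0,"dz": 0.004,"ax": 0,"ay": 0,"az": 0,"hand": 0}
    - {"dx": 0,"dy": 0,"dz": 0.004,"ax": 0,"ay": 0,"az": 0,"hand": 0}
    - {"dx": 0,"dy": 0,"dz": 0.003,"ax": 0,"ay": 0,"az": 0,"hand": 0}
    - {"dx": 0,"dy": 0,"dz": 0.002,"ax": 0,"ay": 0,"az": 0,"hand": 0}
    - {"dx": 0,"dy": 0,"dz": 0.001,"ax": 0,"ay": 0,"az": 0,"hand": 0}
    - {"dx": 0,"dy": 0,"dz": 0.001,"ax": 0,"ay": 0,"az": 0,"hand": 0}
    - {"dx": 0,"dy": 0,"dz": 0,"ax": 0,"ay": 0,"az": 0,"hand": 0}

```text
time: 46.1
position: [0.5183, 0.0578, 0.106]
eef_rot: [0.0, 0.998, -0.06, -0.0]
force: [-1.0, -1.2, -7.3]
finger_gap: 0.172
finger_force: 59.4
```

```bash
python3 st.py
```

```text
46.1 pos [0.5183 0.0578 0.106 ] phi -6.88 mz 0.008 F [-1.  -1.2 -7.3] gap 0.172 q6 1.668 e6 -0.000 dq6 0.002
press xy 0.0071 -0.0004
[-0.005  0.054  0.008]
```

play_rows:
  series:
    - {"dx": 0,"dy": 0,"dz": 0.001,"ax": 0,"ay": 0,"az": 0,"hand": 0}
    - {"dx": 0,"dy": 0,"dz": 0.001,"ax": 0,"ay": 0,"az": 0,"hand": 0}
    - {"dx": 0,"dy": 0,"dz": 0,"ax": 0,"ay": 0,"az": 0,"hand": 0}

```text
time: 46.4
position: [0.5183, 0.0577, 0.1041]
eef_rot: [0.0, 0.998, -0.06, 0.0]
force: [-0.2, -0.4, -6.9]
finger_gap: 0.178
finger_force: 59.3
```

```bash
python3 st.py
```

```text
46.4 pos [0.5183 0.0577 0.1041] phi -6.88 mz 0.000 F [-0.2 -0.4 -6.9] gap 0.178 q6 1.668 e6 0.001 dq6 -0.002
press xy 0.0071 -0.0004
[0.078 0.08  0.   ]
```

play_rows:
  series:
    - {"dx": 0,"dy": 0,"dz": 0.001,"ax": 0,"ay": 0,"az": 0,"hand": 0}
    - {"dx": 0,"dy": 0,"dz": 0.001,"ax": 0,"ay": 0,"az": 0,"hand": 0}
    - {"dx": 0,"dy": 0,"dz": 0,"ax": 0,"ay": 0,"az": 0,"hand": 0}

```text
time: 46.7
position: [0.5185, 0.0576, 0.1026]
eef_rot: [0.0, 0.998, -0.06, 0.0]
force: [-0.5, -0.6, -0.9]
finger_gap: 0.176
finger_force: 60.1
```

```bash
python3 st.py
```

```text
46.7 pos [0.5185 0.0576 0.1026] phi -6.87 mz 0.019 F [-0.5 -0.6 -0.9] gap 0.176 q6 1.668 e6 0.035 dq6 0.001
press xy 0.0074 -0.0006
[-0.142  0.291  0.019]
```

play_rows:
  series:
    - {"dx": 0,"dy": 0,"dz": 0.001,"ax": 0,"ay": 0,"az": 0,"hand": 0}
    - {"dx": 0,"dy": 0,"dz": 0.001,"ax": 0,"ay": 0,"az": 0,"hand": 0}
    - {"dx": 0,"dy": 0,"dz": 0,"ax": 0,"ay": 0,"az": 0,"hand": 0}

```text
time: 47.0
position: [0.5185, 0.0578, 0.1004]
eef_rot: [0.0, 0.998, -0.06, 0.0]
force: [-0.4, -0.1, 0.4]
finger_gap: 0.174
finger_force: 60.5
```

```bash
python3 st.py
```

```text
47.0 pos [0.5185 0.0578 0.1004] phi -6.87 mz 0.011 F [-0.4 -0.1  0.4] gap 0.174 q6 1.668 e6 0.031 dq6 0.001
press xy 0.0073 -0.0004
[-0.159  0.337  0.011]
```

play_rows:
  series:
    - {"dx": 0,"dy": 0,"dz": 0.001,"ax": 0,"ay": 0,"az": 0,"hand": 0}
    - {"dx": 0,"dy": 0,"dz": 0.001,"ax": 0,"ay": 0,"az": 0,"hand": 0}
    - {"dx": 0,"dy": 0,"dz": 0,"ax": 0,"ay": 0,"az": 0,"hand": 0}

```text
time: 47.3
position: [0.5185, 0.0578, 0.1002]
eef_rot: [0.0, 0.998, -0.06, 0.001]
force: [-5.4, -1.0, 13.6]
finger_gap: 0.173
finger_force: 62.3
```

```bash
python3 st.py
```

```text
47.3 pos [0.5185 0.0578 0.1002] phi -6.86 mz 0.086 F [-5.4 -1.  13.6] gap 0.173 q6 1.668 e6 0.026 dq6 0.001
press xy 0.0073 -0.0003
[-0.194  0.9    0.086]
```

It seats firmly at TCP z = 0.1003, as expected (46 mm). I'll add a small extra push, hold it, and then lift straight off.

play_rows:
  series:
    - {"dx": 0,"dy": 0,"dz": 0.0005,"ax": 0,"ay": 0,"az": 0,"hand": 0}
    - {"dx": 0,"dy": 0,"dz": 0,"ax": 0,"ay": 0,"az": 0,"hand": 0}
    - {"dx": 0,"dy": 0,"dz": 0,"ax": 0,"ay": 0,"az": 0,"hand": 0}
    - {"dx": 0,"dy": 0,"dz": 0,"ax": 0,"ay": 0,"az": 0,"hand": 0}

```text
time: 47.7
position: [0.5185, 0.0578, 0.1002]
eef_rot: [0.0, 0.998, -0.06, 0.001]
force: [-6.1, -1.8, 16.7]
finger_gap: 0.176
finger_force: 62.8
```

```bash
python3 st.py
```

```text
47.7 pos [0.5185 0.0578 0.1002] phi -6.86 mz 0.000 F [-6.1 -1.8 16.7] gap 0.176 q6 1.668 e6 0.026 dq6 -0.001
press xy 0.0073 -0.0003
[-0.241  1.043  0.   ]
```

play_rows:
  series:
    - {"dx": 0,"dy": 0,"dz": -0.001,"ax": 0,"ay": 0,"az": 0,"hand": 0}
    - {"dx": 0,"dy": 0,"dz": -0.002,"ax": 0,"ay": 0,"az": 0,"hand": 0}
    - {"dx": 0,"dy": 0,"dz": -0.003,"ax": 0,"ay": 0,"az": 0,"hand": 0}
    - {"dx": 0,"dy": 0,"dz": -0.004,"ax": 0,"ay": 0,"az": 0,"hand": 0}
    - {"dx": 0,"dy": 0,"dz": -0.005,"ax": 0,"ay": 0,"az": 0,"hand": 0}
    - {"dx": 0,"dy": 0,"dz": -0.006,"ax": 0,"ay": 0,"az": 0,"hand": 0}
    - {"dx": 0,"dy": 0,"dz": -0.008,"ax": 0,"ay": 0,"az": 0,"hand": 0}
    - {"dx": 0,"dy": 0,"dz": -0.008,"ax": 0,"ay": 0,"az": 0,"hand": 0}
    - {"dx": 0,"dy": 0,"dz": 0,"ax": 0,"ay": 0,"az": 0,"hand": 0}

```text
time: 48.6
position: [0.5189, 0.0578, 0.1361]
eef_rot: [-0.0, 0.998, -0.06, 0.001]
force: [-0.4, 0.4, -7.4]
finger_gap: 0.175
finger_force: 59.4
```

```bash
python3 st.py
```

```text
48.6 pos [0.5189 0.0578 0.1361] phi -6.88 mz -0.021 F [-0.4  0.4 -7.4] gap 0.175 q6 1.668 e6 -0.000 dq6 0.000
press xy 0.0077 -0.0002
[ 0.035  0.083 -0.021]
```

play_rows:
  series:
    - {"dx": 0,"dy": 0,"dz": -0.008,"ax": 0,"ay": 0,"az": 0,"hand": 0}
    - {"dx": 0,"dy": 0,"dz": -0.01,"ax": 0,"ay": 0,"az": 0,"hand": 0}
    - {"dx": 0,"dy": 0,"dz": -0.01,"ax": 0,"ay": 0,"az": 0,"hand": 0}
    - {"dx": 0,"dy": 0,"dz": -0.01,"ax": 0,"ay": 0,"az": 0,"hand": 0}
    - {"dx": 0,"dy": 0,"dz": -0.01,"ax": 0,"ay": 0,"az": 0,"hand": 0}
    - {"dx": 0,"dy": 0,"dz": -0.01,"ax": 0,"ay": 0,"az": 0,"hand": 0}
    - {"dx": 0,"dy": 0,"dz": -0.01,"ax": 0,"ay": 0,"az": 0,"hand": 0}
    - {"dx": 0,"dy": 0,"dz": -0.01,"ax": 0,"ay": 0,"az": 0,"hand": 0}
    - {"dx": 0,"dy": 0,"dz": -0.01,"ax": 0,"ay": 0,"az": 0,"hand": 0}
    - {"dx": 0,"dy": 0,"dz": -0.01,"ax": 0,"ay": 0,"az": 0,"hand": 0}
    - {"dx": 0,"dy": 0,"dz": -0.01,"ax": 0,"ay": 0,"az": 0,"hand": 0}
    - {"dx": 0,"dy": 0,"dz": 0,"ax": 0,"ay": 0,"az": 0,"hand": 0}
    - {"dx": 0,"dy": 0,"dz": 0,"ax": 0,"ay": 0,"az": 0,"hand": 0}

```text
time: 49.9
position: [0.5183, 0.0578, 0.2427]
eef_rot: [0.0, 0.998, -0.06, 0.0]
force: [0.2, -0.4, -7.9]
finger_gap: 0.175
finger_force: 59.4
```

```bash
python3 st.py; python3 - <<'E'
from h import *
th=np.radians(-6.9);xa=np.array([np.cos(th),np.sin(th)]);ya=np.array([-np.sin(th),np.cos(th)])
for n in("side","top"):
    p,d,W=snap(n); np.savez(f"/tmp/{n}10",p=p,d=d,W=W)
    D=W[...,:2]-np.array([.5113-.004*(1 if n=="side" else -1),.059]);X=D@xa;Y=D@ya
    for y in(.074,.026):
        m=(np.hypot(X,Y-y)<.018)&(W[...,2]<.06)
        if m.sum()>3: print(n,y,m.sum(),np.median(W[...,2][m]).round(4))
for k in("side8","top7","side7"):
    W=np.load(f"/tmp/{k}.npz")["W"];D=W[...,:2]-np.array([.5113-.004*(1 if "side" in k else -1),.059]);X=D@xa;Y=D@ya
    for y in(.074,.026):
        m=(np.hypot(X,Y-y)<.018)&(W[...,2]<.06); print("before",k,y,m.sum(),np.median(W[...,2][m]).round(4))
E
```

```text
49.9 pos [0.5183 0.0578 0.2427] phi -6.87 mz 0.045 F [ 0.2 -0.4 -7.9] gap 0.175 q6 1.668 e6 -0.000 dq6 0.001
press xy 0.0071 -0.0004
[0.001 0.122 0.045]
side 0.074 108 0.0478
side 0.026 105 0.048
top 0.074 13 0.0466
top 0.026 13 0.0459
before side8 0.074 105 0.0518
before side8 0.026 102 0.0518
before top7 0.074 123 0.0511
before top7 0.026 122 0.0508
before side7 0.074 58 0.0513
before side7 0.026 61 0.0513
```

Both lids dropped 4 mm, from about 51 to 47 mm. Now I'll carry the platen back to its clear spot.

play_rows:
  series:
    - {"dx": -0.0038,"dy": -0.011,"dz": 0,"ax": 0,"ay": 0,"az": 0,"hand": 0}
    - {"dx": -0.0075,"dy": -0.0219,"dz": 0,"ax": 0,"ay": 0,"az": 0,"hand": 0}
    - {"dx": -0.0075,"dy": -0.0219,"dz": 0,"ax": 0,"ay": 0,"az": 0,"hand": 0}
    - {"dx": -0.0075,"dy": -0.0219,"dz": 0,"ax": 0,"ay": 0,"az": 0,"hand": 0}
    - {"dx": -0.0075,"dy": -0.0219,"dz": 0,"ax": 0,"ay": 0,"az": 0,"hand": 0}
    - {"dx": -0.0075,"dy": -0.0219,"dz": 0,"ax": 0,"ay": 0,"az": 0,"hand": 0}
    - {"dx": -0.0075,"dy": -0.0219,"dz": 0,"ax": 0,"ay": 0,"az": 0,"hand": 0}
    - {"dx": -0.0075,"dy": -0.0219,"dz": 0,"ax": 0,"ay": 0,"az": 0,"hand": 0}
    - {"dx": -0.0075,"dy": -0.0219,"dz": 0,"ax": 0,"ay": 0,"az": 0,"hand": 0}
    - {"dx": -0.0075,"dy": -0.0219,"dz": 0,"ax": 0,"ay": 0,"az": 0,"hand": 0}
    - {"dx": -0.0075,"dy": -0.0219,"dz": 0,"ax": 0,"ay": 0,"az": 0,"hand": 0}
    - {"dx": -0.0075,"dy": -0.0219,"dz": 0,"ax": 0,"ay": 0,"az": 0,"hand": 0}
    - {"dx": -0.0075,"dy": -0.0219,"dz": 0,"ax": 0,"ay": 0,"az": 0,"hand": 0}
    - {"dx": -0.0075,"dy": -0.0219,"dz": 0,"ax": 0,"ay": 0,"az": 0,"hand": 0}
    - {"dx": -0.0038,"dy": -0.011,"dz": 0,"ax": 0,"ay": 0,"az": 0,"hand": 0}
    - {"dx": 0,"dy": 0,"dz": 0,"ax": 0,"ay": 0,"az": 0,"hand": 0}
    - {"dx": 0,"dy": 0,"dz": 0,"ax": 0,"ay": 0,"az": 0,"hand": 0}

```text
time: 51.7
position: [0.4504, 0.3742, 0.2421]
eef_rot: [0.001, 0.998, -0.06, -0.0]
force: [0.0, -1.6, -6.2]
finger_gap: 0.173
finger_force: 59.4
```

```bash
python3 st.py; python3 - <<'E'
from h import *
o=readout.get_obs()["position"]; th=np.radians(-6.87);xa=np.array([np.cos(th),np.sin(th)]);ya=np.array([-np.sin(th),np.cos(th)])
# anything on the table beneath footprint (from first pictures, without platen itself: use view 10 taken while platen at press)
for n in("top","side"):
    W=np.load(f"/tmp/{n}10.npz")["W"];D=W[...,:2]-o[:2];X=D@xa+.006;Y=D@ya
    m=(X>-.125)&(X<.16)&(abs(Y)<.12)&(W[...,2]>.012); print(n,m.sum(),[] if not m.sum() else (W[m].min(0).round(3),W[m].max(0).round(3)))
E
```

```text
51.7 pos [0.4504 0.3742 0.2421] phi -6.84 mz -0.071 F [ 0.  -1.6 -6.2] gap 0.173 q6 2.266 e6 0.004 dq6 -0.000
press xy -0.0983 0.3056
[ 0.047  0.086 -0.071]
top 0 []
side 0 []
```

The footprint is free. Lowering the platen.

play_rows:
  series:
    - {"dx": 0,"dy": 0,"dz": 0.01,"ax": 0,"ay": 0,"az": 0,"hand": 0}
    - {"dx": 0,"dy": 0,"dz": 0.02,"ax": 0,"ay": 0,"az": 0,"hand": 0}
    - {"dx": 0,"dy": 0,"dz": 0.025,"ax": 0,"ay": 0,"az": 0,"hand": 0}
    - {"dx": 0,"dy": 0,"dz": 0.025,"ax": 0,"ay": 0,"az": 0,"hand": 0}
    - {"dx": 0,"dy": 0,"dz": 0.025,"ax": 0,"ay": 0,"az": 0,"hand": 0}
    - {"dx": 0,"dy": 0,"dz": 0.025,"ax": 0,"ay": 0,"az": 0,"hand": 0}
    - {"dx": 0,"dy": 0,"dz": 0.02,"ax": 0,"ay": 0,"az": 0,"hand": 0}
    - {"dx": 0,"dy": 0,"dz": 0.015,"ax": 0,"ay": 0,"az": 0,"hand": 0}
    - {"dx": 0,"dy": 0,"dz": 0.01,"ax": 0,"ay": 0,"az": 0,"hand": 0}
    - {"dx": 0,"dy": 0,"dz": 0.005,"ax": 0,"ay": 0,"az": 0,"hand": 0}
    - {"dx": 0,"dy": 0,"dz": 0.003,"ax": 0,"ay": 0,"az": 0,"hand": 0}
    - {"dx": 0,"dy": 0,"dz": 0,"ax": 0,"ay": 0,"az": 0,"hand": 0}

```text
time: 52.9
position: [0.451, 0.3748, 0.0597]
eef_rot: [-0.0, 0.998, -0.06, 0.0]
force: [0.1, -0.4, -7.8]
finger_gap: 0.175
finger_force: 59.3
```

```bash
python3 st.py
```

```text
52.9 pos [0.451  0.3748 0.0597] phi -6.89 mz 0.031 F [ 0.1 -0.4 -7.8] gap 0.175 q6 2.266 e6 -0.000 dq6 0.000
press xy -0.0978 0.3063
[-0.015  0.121  0.031]
```

play_rows:
  series:
    - {"dx": 0,"dy": 0,"dz": 0.0015,"ax": 0,"ay": 0,"az": 0,"hand": 0}
    - {"dx": 0,"dy": 0,"dz": 0.001,"ax": 0,"ay": 0,"az": 0,"hand": 0}
    - {"dx": 0,"dy": 0,"dz": 0.001,"ax": 0,"ay": 0,"az": 0,"hand": 0}
    - {"dx": 0,"dy": 0,"dz": 0.001,"ax": 0,"ay": 0,"az": 0,"hand": 0}
    - {"dx": 0,"dy": 0,"dz": 0,"ax": 0,"ay": 0,"az": 0,"hand": 0}

```text
time: 53.4
position: [0.4506, 0.3748, 0.055]
eef_rot: [0.0, 0.998, -0.06, -0.0]
force: [-0.5, -0.4, -7.4]
finger_gap: 0.176
finger_force: 59.4
```

```bash
python3 st.py
```

```text
53.4 pos [0.4506 0.3748 0.055 ] phi -6.87 mz -0.038 F [-0.5 -0.4 -7.4] gap 0.176 q6 2.266 e6 -0.001 dq6 0.001
press xy -0.0982 0.3062
[-0.03   0.122 -0.038]
```

play_rows:
  series:
    - {"dx": 0,"dy": 0,"dz": 0.0007,"ax": 0,"ay": 0,"az": 0,"hand": 0}
    - {"dx": 0,"dy": 0,"dz": 0.0007,"ax": 0,"ay": 0,"az": 0,"hand": 0}
    - {"dx": 0,"dy": 0,"dz": 0.0006,"ax": 0,"ay": 0,"az": 0,"hand": 0}
    - {"dx": 0,"dy": 0,"dz": 0,"ax": 0,"ay": 0,"az": 0,"hand": 0}

```text
time: 53.8
position: [0.4508, 0.375, 0.0543]
eef_rot: [-0.0, 0.998, -0.06, 0.0]
force: [-3.2, -1.8, 5.2]
finger_gap: 0.177
finger_force: 61.1
```

```bash
python3 st.py
```

```text
53.8 pos [0.4508 0.375  0.0543] phi -6.87 mz -0.045 F [-3.2 -1.8  5.2] gap 0.177 q6 2.266 e6 -0.011 dq6 0.001
press xy -0.098 0.3065
[-0.313  0.606 -0.045]
```

It's on the table. I'll release it, retreat upward, and check the whole scene.

play_rows:
  series:
    - {"dx": 0,"dy": 0,"dz": -0.0007,"ax": 0,"ay": 0,"az": 0,"hand": 0.6}
    - {"dx": 0,"dy": 0,"dz": 0,"ax": 0,"ay": 0,"az": 0,"hand": 0.6}
    - {"dx": 0,"dy": 0,"dz": 0,"ax": 0,"ay": 0,"az": 0,"hand": 0.6}
    - {"dx": 0,"dy": 0,"dz": 0,"ax": 0,"ay": 0,"az": 0,"hand": 0.6}
    - {"dx": 0,"dy": 0,"dz": -0.02,"ax": 0,"ay": 0,"az": 0,"hand": 0.6}
    - {"dx": 0,"dy": 0,"dz": -0.03,"ax": 0,"ay": 0,"az": 0,"hand": 0.6}
    - {"dx": 0,"dy": 0,"dz": -0.04,"ax": 0,"ay": 0,"az": 0,"hand": 0.6}
    - {"dx": 0,"dy": 0,"dz": -0.04,"ax": 0,"ay": 0,"az": 0,"hand": 0.6}
    - {"dx": -0.015,"dy": 0,"dz": -0.04,"ax": 0,"ay": 0,"az": 0,"hand": 0.6}
    - {"dx": -0.03,"dy": 0,"dz": -0.02,"ax": 0,"ay": 0,"az": 0,"hand": 0.6}
    - {"dx": -0.03,"dy": 0,"dz": 0,"ax": 0,"ay": 0,"az": 0,"hand": 0.6}
    - {"dx": 0,"dy": 0,"dz": 0,"ax": 0,"ay": 0,"az": 0,"hand": 0.6}
    - {"dx": 0,"dy": 0,"dz": 0,"ax": 0,"ay": 0,"az": 0,"hand": 0.6}

```text
time: 55.1
position: [0.376, 0.3839, 0.2439]
eef_rot: [-0.0, 0.998, -0.059, 0.001]
force: [1.0, -0.8, 0.5]
finger_gap: 0.597
finger_force: 0.0
```

```bash
python3 st.py; python3 tins.py; python3 - <<'E'
from h import *
th=np.radians(-6.9);xa=np.array([np.cos(th),np.sin(th)]);ya=np.array([-np.sin(th),np.cos(th)])
for n in("side","top"):
    z=np.load(f"/tmp/{n}5.npz");W=z["W"]
    D=W[...,:2]-np.array([.5113-.004*(1 if n=="side" else -1),.059]);X=D@xa;Y=D@ya
    for y in(.074,.026):
        m=(np.hypot(X,Y-y)<.018)&(W[...,2]<.06); print(n,"lid",y,m.sum(),np.median(W[...,2][m]).round(4))
    m=(abs(X)<.03)&(abs(Y)<.15)&(W[...,2]>.038)&(W[...,2]<.056); print(" Y",np.percentile(Y[m],[3,97]).round(4),"X",np.percentile(X[m],[3,97]).round(4))
    m=(W[...,2]>.031)&(W[...,2]<.042)&(W[...,0]>.3)&(W[...,0]<.65)&(W[...,1]>.24)&(W[...,1]<.5); print(" platen z",np.percentile(W[...,2][m],[5,50,95]).round(4))
    # change vs start, outside arm
    z0=np.load(f"/tmp/{n}0.npz"); 
    for nm,c,h in(("honey",(.69,-.25),.07),("tape",(.37,-.125),.015),("mug",(.74,.29),.075),("spat",(.39,.15),.004)):
        for q,w in(("0",z0["W"]),("end",W)):
            k=(np.hypot(w[...,0]-c[0],w[...,1]-c[1])<.06)&(w[...,2]>h); print(" ",nm,q,k.sum(),np.nanmean(w[k],0).round(3))
E
```

```text
55.1 pos [0.376  0.3839 0.2439] phi -6.82 mz 0.045 F [ 1.  -0.8  0.5] gap 0.597 q6 2.357 e6 0.009 dq6 -0.000
press xy -0.1734 0.3063
[-0.081 -0.017  0.045]
top
top barrel 5 r 0.0093 cw deg rel home 2.8
top ring 12 r 0.0219 cw deg rel home 2.8
  disc px [222. 187.] 200 [0.5214 0.1325 0.0469]
  disc px [243. 190.] 190 [0.5133 0.0708 0.0469]
  disc px [271. 222.] 218 [ 0.4211 -0.0097  0.0523]
  disc px [388. 224.] 224 [ 0.423  -0.3471  0.0507]
  disc px [374. 261.] 233 [ 0.3158 -0.3052  0.0506]
  disc px [338. 271.] 229 [ 0.286  -0.203   0.0506]
side
side barrel 10 r 0.0081 cw deg rel home -9.7
side ring 15 r 0.0201 cw deg rel home 1.7
  disc px [347. 141.] 134 [ 0.4145 -0.3464  0.052 ]
  disc px [374. 159.] 145 [ 0.308  -0.3045  0.0519]
  disc px [372. 182.] 165 [ 0.2782 -0.2022  0.0519]
  disc px [302. 207.] 176 [ 0.4117 -0.0027  0.0526]
side lid 0.074 0 nan
side lid 0.026 0 nan
 Y [-0.0128  0.0039] X [-0.0225  0.0029]
 platen z [0.0336 0.037  0.0401]
  honey 0 131 [ 0.683 -0.252  0.077]
  honey end 0 [nan nan nan]
  tape 0 273 [ 0.365 -0.127  0.023]
  tape end 271 [ 0.366 -0.127  0.023]
  mug 0 363 [0.73  0.29  0.085]
  mug end 358 [0.73  0.29  0.085]
  spat 0 488 [0.392 0.167 0.01 ]
  spat end 498 [0.389 0.167 0.01 ]
top lid 0.074 122 0.047
top lid 0.026 107 0.0462
 Y [-0.0065  0.1072] X [-0.0243  0.0198]
 platen z [0.0334 0.0365 0.0396]
  honey 0 237 [ 0.691 -0.252  0.076]
  honey end 237 [ 0.691 -0.252  0.076]
  tape 0 288 [ 0.373 -0.128  0.022]
  tape end 290 [ 0.373 -0.128  0.022]
  mug 0 227 [0.738 0.292 0.086]
  mug end 218 [0.738 0.291 0.086]
  spat 0 296 [0.395 0.171 0.01 ]
  spat end 320 [0.395 0.169 0.01 ]
  return _methods._mean(a, axis=axis, dtype=dtype,
  ret = ret.dtype.type(ret / rcount)
<stdin>:14: RuntimeWarning: Mean of empty slice
```

Both lids are home, but tin A now sits 14 mm behind tin B (press y about 12 mm instead of 26), so it has been knocked back. I'll push it up again.

play_rows:
  series:
    - {"dx": 0.009,"dy": 0.018,"dz": 0,"ax": 0,"ay": 0,"az": 0,"hand": 0}
    - {"dx": 0.0173,"dy": 0.0357,"dz": 0,"ax": 0,"ay": 0,"az": 0,"hand": 0}
    - {"dx": 0.0173,"dy": 0.0357,"dz": 0,"ax": 0,"ay": 0,"az": 0,"hand": 0}
    - {"dx": 0.0173,"dy": 0.0357,"dz": 0,"ax": 0,"ay": 0,"az": 0,"hand": 0}
    - {"dx": 0.0173,"dy": 0.0357,"dz": 0,"ax": 0,"ay": 0,"az": 0,"hand": 0}
    - {"dx": 0.0173,"dy": 0.0357,"dz": 0,"ax": 0,"ay": 0,"az": 0,"hand": 0}
    - {"dx": 0.0173,"dy": 0.0357,"dz": 0,"ax": 0,"ay": 0,"az": 0,"hand": 0}
    - {"dx": 0.0173,"dy": 0.0357,"dz": 0,"ax": 0,"ay": 0,"az": 0,"hand": 0}
    - {"dx": 0.0173,"dy": 0.0357,"dz": 0,"ax": 0,"ay": 0,"az": 0,"hand": 0}
    - {"dx": 0.0173,"dy": 0.0357,"dz": 0,"ax": 0,"ay": 0,"az": 0,"hand": 0}
    - {"dx": 0.0083,"dy": 0.0177,"dz": 0,"ax": 0,"ay": 0,"az": 0,"hand": 0}
    - {"dx": 0,"dy": 0,"dz": 0,"ax": 0,"ay": 0,"az": 0,"hand": 0}
    - {"dx": 0,"dy": 0,"dz": 0,"ax": 0,"ay": 0,"az": 0,"hand": 0}

```text
time: 56.5
position: [0.5054, 0.0082, 0.2431]
eef_rot: [-0.0, 0.998, -0.061, -0.001]
force: [0.3, 0.2, -0.5]
finger_gap: 0.004
finger_force: 0.0
```

```bash
python3 st.py; python3 - <<'E'
from h import *
th=np.radians(-6.9);xa=np.array([np.cos(th),np.sin(th)]);ya=np.array([-np.sin(th),np.cos(th)])
def lids(n,W):
    D=W[...,:2]-np.array([.5113-.004*(1 if n=="side" else -1),.059]);X=D@xa;Y=D@ya
    m=(abs(X)<.012)&(abs(Y)<.15)&(W[...,2]>.044)&(W[...,2]<.056)
    h=np.histogram(Y[m],np.arange(-.04,.111,.006)); print(n,h[0].tolist())
p,d,W=snap("side"); lids("side",W); lids("side10",np.load("/tmp/side10.npz")["W"]) if 0 else lids("side",np.load("/tmp/side10.npz")["W"])
lids("top",np.load("/tmp/top5.npz")["W"])
E
```

```text
56.5 pos [0.5054 0.0082 0.2431] phi -7.00 mz -0.064 F [ 0.3  0.2 -0.5] gap 0.004 q6 1.571 e6 -0.010 dq6 0.001
press xy 0.0002 -0.0511
[ 0.063 -0.01  -0.064]
side [0, 0, 0, 0, 3, 14, 14, 16, 13, 16, 13, 14, 6, 0, 3, 16, 10, 17, 16, 14, 15, 17, 10, 2, 2]
side [0, 0, 0, 0, 0, 0, 1, 9, 14, 19, 10, 16, 17, 13, 17, 12, 15, 16, 16, 11, 16, 14, 13, 0, 4]
top [0, 0, 0, 0, 4, 14, 15, 15, 17, 14, 17, 15, 5, 0, 0, 13, 16, 16, 18, 16, 16, 16, 12, 0, 1]
```

play_rows:
  series:
    - {"dx": 0,"dy": 0,"dz": 0.036,"ax": 0,"ay": 0,"az": 0,"hand": 0}
    - {"dx": 0,"dy": 0,"dz": 0.04,"ax": 0,"ay": 0,"az": 0,"hand": 0}
    - {"dx": 0,"dy": 0,"dz": 0.04,"ax": 0,"ay": 0,"az": 0,"hand": 0}
    - {"dx": 0,"dy": 0,"dz": 0.04,"ax": 0,"ay": 0,"az": 0,"hand": 0}
    - {"dx": 0,"dy": 0,"dz": 0.035,"ax": 0,"ay": 0,"az": 0,"hand": 0}
    - {"dx": 0,"dy": 0,"dz": 0.025,"ax": 0,"ay": 0,"az": 0,"hand": 0}
    - {"dx": 0,"dy": 0,"dz": 0.013,"ax": 0,"ay": 0,"az": 0,"hand": 0}
    - {"dx": 0,"dy": 0,"dz": 0,"ax": 6,"ay": 0,"az": 0,"hand": 0}
    - {"dx": 0,"dy": -0.0084,"dz": 0.0009,"ax": 0,"ay": 0,"az": 0,"hand": 0}
    - {"dx": 0,"dy": -0.0084,"dz": 0.0009,"ax": 0,"ay": 0,"az": 0,"hand": 0}
    - {"dx": 0,"dy": -0.006,"dz": 0.0006,"ax": 0,"ay": 0,"az": 0,"hand": 0}
    - {"dx": 0,"dy": -0.005,"dz": 0.0005,"ax": 0,"ay": 0,"az": 0,"hand": 0}
    - {"dx": 0,"dy": -0.005,"dz": 0.0005,"ax": 0,"ay": 0,"az": 0,"hand": 0}
    - {"dx": 0,"dy": -0.003,"dz": 0.0003,"ax": 0,"ay": 0,"az": 0,"hand": 0}
    - {"dx": 0,"dy": 0,"dz": 0,"ax": 0,"ay": 0,"az": 0,"hand": 0}

```text
time: 58.05
position: [0.5096, 0.0451, 0.015]
eef_rot: [-0.052, 0.997, -0.059, 0.003]
force: [-0.4, -0.1, -0.5]
finger_gap: -0.007
finger_force: 0.0
```

```bash
python3 st.py
```

```text
58.05 pos [0.5096 0.0451 0.015 ] phi -6.82 mz -0.016 F [-0.4 -0.1 -0.5] gap -0.007 q6 1.463 e6 0.031 dq6 -0.006
press xy -0.0 -0.014
[-0.062 -0.005 -0.016]
```

play_rows:
  series:
    - {"dx": 0,"dy": -0.0015,"dz": 0.0002,"ax": 0,"ay": 0,"az": 0,"hand": 0}
    - {"dx": 0,"dy": -0.0015,"dz": 0.0002,"ax": 0,"ay": 0,"az": 0,"hand": 0}

```text
time: 58.25
position: [0.51, 0.0471, 0.0148]
eef_rot: [-0.052, 0.997, -0.06, 0.003]
force: [0.2, -2.2, 1.1]
finger_gap: -0.001
finger_force: 0.9
```

```bash
python3 st.py
```

```text
58.25 pos [0.51   0.0471 0.0148] phi -6.88 mz -0.015 F [ 0.2 -2.2  1.1] gap -0.001 q6 1.469 e6 -0.020 dq6 0.030
press xy 0.0001 -0.012
[-0.318  0.003 -0.015]
```

play_rows:
  series:
    - {"dx": 0,"dy": -0.0015,"dz": 0.0002,"ax": 0,"ay": 0,"az": 0,"hand": 0}
    - {"dx": 0,"dy": -0.001,"dz": 0.0001,"ax": 0,"ay": 0,"az": 0,"hand": 0}

```text
time: 58.45
position: [0.5103, 0.0497, 0.0147]
eef_rot: [-0.052, 0.997, -0.06, 0.003]
force: [0.2, -2.9, 2.2]
finger_gap: 0.002
finger_force: 1.5
```

play_rows:
  series:
    - {"dx": 0,"dy": -0.001,"dz": 0.0001,"ax": 0,"ay": 0,"az": 0,"hand": 0}

```text
time: 58.55
position: [0.5104, 0.05, 0.0148]
eef_rot: [-0.051, 0.997, -0.059, 0.003]
force: [-0.7, -6.9, 2.4]
finger_gap: -0.0
finger_force: 3.7
```

```bash
python3 st.py
```

```text
58.55 pos [0.5104 0.05   0.0148] phi -6.82 mz 0.004 F [-0.7 -6.9  2.4] gap -0.000 q6 1.476 e6 -0.001 dq6 0.020
press xy 0.0002 -0.0091
[-1.085  0.217  0.004]
```

The tin is home again, at the same position and force as before. I'll retreat clear and make a last check.

play_rows:
  series:
    - {"dx": 0,"dy": 0.015,"dz": -0.002,"ax": 0,"ay": 0,"az": 0,"hand": 0}
    - {"dx": 0,"dy": 0.02,"dz": -0.002,"ax": 0,"ay": 0,"az": 0,"hand": 0}
    - {"dx": 0,"dy": 0,"dz": -0.03,"ax": -6,"ay": 0,"az": 0,"hand": 0}
    - {"dx": 0,"dy": 0,"dz": -0.045,"ax": 0,"ay": 0,"az": 0,"hand": 0}
    - {"dx": 0,"dy": 0,"dz": -0.045,"ax": 0,"ay": 0,"az": 0,"hand": 0}
    - {"dx": 0,"dy": 0,"dz": -0.045,"ax": 0,"ay": 0,"az": 0,"hand": 0}
    - {"dx": 0,"dy": 0.02,"dz": -0.02,"ax": 0,"ay": 0,"az": 0,"hand": 0}
    - {"dx": 0,"dy": 0.04,"dz": 0,"ax": 0,"ay": 0,"az": 0,"hand": 0}
    - {"dx": 0,"dy": 0.04,"dz": 0,"ax": 0,"ay": 0,"az": 0,"hand": 0}
    - {"dx": 0,"dy": 0.04,"dz": 0,"ax": 0,"ay": 0,"az": 0,"hand": 0}
    - {"dx": 0,"dy": 0.04,"dz": 0,"ax": 0,"ay": 0,"az": 0,"hand": 0}
    - {"dx": 0,"dy": 0,"dz": 0,"ax": 0,"ay": 0,"az": 0,"hand": 0}
    - {"dx": 0,"dy": 0,"dz": 0,"ax": 0,"ay": 0,"az": 0,"hand": 0}

```text
time: 59.85
position: [0.4838, -0.166, 0.1995]
eef_rot: [-0.001, 0.998, -0.061, -0.0]
force: [-0.3, -0.1, -0.2]
finger_gap: 0.0
finger_force: 0.0
```

```bash
python3 st.py; python3 tins.py; python3 - <<'E'
from h import *
th=np.radians(-6.9);xa=np.array([np.cos(th),np.sin(th)]);ya=np.array([-np.sin(th),np.cos(th)])
for n in("side","top"):
    W=np.load(f"/tmp/{n}5.npz")["W"]
    D=W[...,:2]-np.array([.5113-.004*(1 if n=="side" else -1),.059]);X=D@xa;Y=D@ya
    m=(abs(X)<.012)&(abs(Y)<.15)&(W[...,2]>.044)&(W[...,2]<.056)
    print(n,np.histogram(Y[m],np.arange(-.04,.111,.006))[0].tolist(),"lid z",[np.median(W[...,2][m&(abs(Y-y)<.015)]).round(4) for y in(.026,.074)])
E
```

```text
59.85 pos [ 0.4838 -0.166   0.1995] phi -7.02 mz -0.025 F [-0.3 -0.1 -0.2] gap 0.000 q6 1.225 e6 -0.017 dq6 0.001
press xy -0.0002 -0.2267
[ 0.017  0.037 -0.025]
top
top barrel 5 r 0.0093 cw deg rel home 2.5
top ring 13 r 0.0218 cw deg rel home 2.4
  disc px [271. 222.] 216 [ 0.4212 -0.0098  0.0527]
  disc px [388. 224.] 223 [ 0.4229 -0.3473  0.0507]
  disc px [374. 261.] 229 [ 0.3157 -0.3053  0.0506]
side
side barrel 13 r 0.0089 cw deg rel home -4.6
side ring 18 r 0.0210 cw deg rel home 2.0
side housing 6 r 0.0215 cw deg rel home 5.2
  disc px [262. 134.] 70 [ 0.6737 -0.2404  0.0505]
  disc px [347. 141.] 131 [ 0.4142 -0.3469  0.0519]
  disc px [374. 159.] 147 [ 0.3081 -0.3043  0.0519]
  disc px [372. 182.] 165 [ 0.2782 -0.2026  0.0514]
  disc px [228. 192.] 67 [0.6216 0.0498 0.0521]
  disc px [302. 207.] 182 [ 0.4113 -0.0025  0.0527]
side [0, 0, 0, 0, 0, 0, 0, 13, 11, 15, 13, 17, 12, 13, 12, 13, 15, 14, 12, 15, 18, 12, 14, 2, 1] lid z [np.float64(0.0479), np.float64(0.0479)]
top [0, 0, 0, 0, 0, 0, 0, 11, 15, 17, 17, 16, 16, 17, 11, 10, 15, 17, 16, 15, 17, 18, 13, 1, 1] lid z [np.float64(0.0471), np.float64(0.0471)]
```

Both tins are in single file against the end stop with their lids home, the stop still reads as set, and the platen stands clear. Handing in.

```bash
python3 -c "
from station import job_done
print(job_done())"
```

```text
the job is handed in; nothing more can be done
None
```

The job is done and handed in, at about 60 s of the 208 s: stop set (about 2° past the line by camera) and locked, both tins (only two were there) against the end stop with lids home, platen stood clear; one tin, knocked back about 14 mm after pressing, was pushed home again.

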